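Restock the counter display, close the tub and clip in the price rail

TASK

Restock the counter display: drop every loose sweet tin into the round tub and every little carton into the square bin, and close the tub with its lid. Only when all the stock is in and lies still (lid on or not), lay the price rail level across the bin's mouth, chamfered side down, and press it down until it has snapped under both spring clips and sits fully home on the rims. Leave the calculator, the milk can and the sweet jar where they are.

Things in the scene. Friction and masses are not known exactly. Their poses are not given: they have to be found in the camera images.
- tin1: a round flat sweet tin, 48 mm across and 26 mm high, bare metal with a small round paper label on its lid, about 50 g; origin at its centre (13 mm above its underside), z its round axis. It starts lying flat. Three or four tins are there; the rest are absent.
- tin2: a round flat sweet tin, 48 mm across and 26 mm high, bare metal with a small round paper label on its lid, about 50 g; origin at its centre (13 mm above its underside), z its round axis. It starts lying flat. Three or four tins are there; the rest are absent.
- tin3: a round flat sweet tin, 48 mm across and 26 mm high, bare metal with a small round paper label on its lid, about 50 g; origin at its centre (13 mm above its underside), z its round axis. It starts lying flat. Three or four tins are there; the rest are absent.
- tin4: a round flat sweet tin, 48 mm across and 26 mm high, bare metal with a small round paper label on its lid, about 50 g; origin at its centre (13 mm above its underside), z its round axis. It starts lying flat. Three or four tins are there; the rest are absent.
- box1: a small cardboard carton with a paper band, 60 mm (its x) by 36 mm (its y) by 24 mm (its z), about 40 g, origin at its centre. It starts lying flat, 24 mm high. Two or three cartons are there; the rest are absent.
- box2: a small cardboard carton with a paper band, 60 mm (its x) by 36 mm (its y) by 24 mm (its z), about 40 g, origin at its centre. It starts lying flat, 24 mm high. Two or three cartons are there; the rest are absent.
- box3: a small cardboard carton with a paper band, 60 mm (its x) by 36 mm (its y) by 24 mm (its z), about 40 g, origin at its centre. It starts lying flat, 24 mm high. Two or three cartons are there; the rest are absent.
- rail: the price rail: a straight aluminium bar, 150 mm long (its y), 24 mm wide (its x), 20 mm high (its z, up), a paper ticket along its top, about 90 g; origin at its centre. A chamfer under each end: the underside is 136 mm long, the ends are full 150 mm only in the top 8 mm. It starts on the counter, right way up, far left or far right; either end fits either clip.
- lid: the tub's lid: a white disc, 148 mm across and 5 mm thick, with a shallow locating boss below (122 mm across, 6 mm deep, tapered; 6 mm play all round in the tub's mouth) and an upright grey knob on top (22 mm across, 28 mm high); 80 g. Origin at the centre of the disc's underside, z up; on the closed tub it is 85 mm above the counter. It starts on the counter, knob up, on the side away from the rail.
- bin: the square display bin, grey plastic, fixed to the counter: outside 150 mm (its x) by 120 mm (its y), 85 mm high, walls and floor 5 mm; origin under its centre. Beyond the middle of each of its y sides stands a spring clip (see joint clip_a). The rail goes across the bin's mouth along the bin's y, resting on the two rims under the clips' noses.
- bin_in (a point): centre of the bin's inner floor, 5 mm above the counter, axes as the bin's
- bin_seat (a point): where the price rail's centre lies when it is snapped home: above the bin's centre, 95 mm above the counter, axes as the bin's (the rail's long axis along this y, either way round)
- clip_a (a joint): the clip at the bin's +y side: upright sprung steel strip, 36 mm wide, with a round inward nose on top (centre 110, top 115 mm above the counter). The two noses are 144 mm apart, the strips 153 mm. Value: angle about its foot, 80 mm below the nose, in rad; 0 at rest, grows as it spreads outward (0.04 at 3 mm), springs back
- clip_b (a joint): the clip at the bin's -y side: the same. Pressing the rail straight down between the noses spreads them 3 mm each (about 8 to 14 N in all) until they snap over it
- tub: the round white plastic tub, fixed to the counter: outer diameter 142 mm at the rim and 132 mm at the foot, 85 mm high, wall 4 mm; origin under its centre
- tub_in (a point): centre of the tub's inner floor, 5 mm above the counter
- milk_can: a can of milk, 74 mm across, 80 mm high, loose; not part of the job; origin under its centre
- sweet_jar: a sweet jar with a red cap, 100 mm across, 150 mm high, loose; not part of the job; origin under its centre
- calculator: a black desk calculator, 130 mm (its x) by 80 mm, 20 mm high, loose; not part of the job; origin under its centre

How it is judged (in metres and radians):
On the way, in this order (a step that is already met when the one before it is completed fails the run):
1. all tins lie in the round tub and all cartons in the square bin (horizontal distance between each of tin1, tin2, tin3, tin4 and tub_in below 0.062 m and z of tin1 in the frame of tub_in between 0 and 0.072 m and linear speed of each of tin1, tin2, tin3, tin4, box1, box2, box3 below 0.03 m/s and z of tin2 in the frame of tub_in between 0 and 0.072 m and z of tin3 in the frame of tub_in between 0 and 0.072 m and z of tin4 in the frame of tub_in between 0 and 0.072 m and x of box1 in the frame of bin_in between -0.07 and 0.07 m and y of box1 in the frame of bin_in between -0.055 and 0.055 m and z of box1 in the frame of bin_in between 0 and 0.072 m and x of box2 in the frame of bin_in between -0.07 and 0.07 m and y of box2 in the frame of bin_in between -0.055 and 0.055 m and z of box2 in the frame of bin_in between 0 and 0.072 m and x of box3 in the frame of bin_in between -0.07 and 0.07 m and y of box3 in the frame of bin_in between -0.055 and 0.055 m and z of box3 in the frame of bin_in between 0 and 0.072 m), for 0.2 s.
2. the price rail is snapped home between the two clips (x of rail in the frame of bin_seat between -0.012 and 0.012 m and y of rail in the frame of bin_seat between -0.005 and 0.005 m and z of rail in the frame of bin_seat between -0.0035 and 0.0035 m and angle between the y axis of rail and the y axis of bin, either way round below 0.15 rad and angle between rail's own z axis and vertical below 0.05 rad and value of joint each of clip_a, clip_b below 0.025 rad and linear speed of rail below 0.03 m/s), for 0.2 s.
At the end, for the whole second after the job is handed in: Every tin rests in the tub, every carton in the bin (centre under 72 mm above its floor); the rail rests home: within 12 mm along the bin's x, 5 mm along y, 3.5 mm in height, 0.15 rad in yaw, level to 0.05 rad, clips back below 0.025 rad (all of step 1 and all of step 2 and horizontal distance between lid and tub below 0.009 m and z of lid in the frame of tub between 0.081 and 0.089 m and angle between lid's own z axis and vertical below 0.05 rad and linear speed of lid below 0.03 m/s); the robot touches nothing.
It fails at once if the milk can is moved more than 25 mm or tipped over (distance of milk_can from where it was at the start of the episode above 0.025 m or angle between milk_can's own z axis and vertical above 0.5 rad).
It fails at once if the sweet jar is moved more than 25 mm or tipped over (distance of sweet_jar from where it was at the start of the episode above 0.025 m or angle between sweet_jar's own z axis and vertical above 0.5 rad).
It fails at once if the calculator is moved more than 25 mm or tipped over (distance of calculator from where it was at the start of the episode above 0.025 m or angle between calculator's own z axis and vertical above 0.5 rad).
Of tin1, tin2, tin3, tin4 only 3 to 4 are there at a start; the rules pass over those that are not, and their reading is None.
Of box1, box2, box3 only 2 to 3 are there at a start; the rules pass over those that are not, and their reading is None.
At some moment in a run one of tin1, tin2, tin3, tin4, box1, box2, box3 may be knocked a few centimetres aside while the robot is not near it.
Once in a run the grip may slacken for a moment while it holds something.
It also fails if it takes over 208 s, if anything falls off the work surface, if the arm or the gripper's body presses on something with over 40 N, if the wrist force passes 120 N, or if a joint passes its speed limit or range.

ROBOT

A 6-joint arm with a two-finger parallel gripper is mounted at the origin on the work surface. World frame = base frame: x ahead of the robot, y to its left, z up, the work surface at z = 0. Lengths are in m, angles in degrees, forces in N, time in s.
With the tool pointing down it reaches from about 0.4 to 0.825 m from the base axis. Payload 7 kg.
Tool frame: the origin (TCP) lies between the finger pads; the fingertips stand 19 mm ahead of it and the grasp point (between the pads) is the TCP (r.finger_overhang is the distance from the TCP to the fingertips, in m); z points along the fingers, y is the direction in which the jaws open and shut (so a half turn about z gives the same grasp; the last joint's range is limited). The gripper opens to 88 mm and grips with 3 to 60 N. Pads are 19 mm wide; open, the fingers measure 130 mm over their backs; the gripper's body (78 mm by 193 mm) begins 47 mm behind the grasp point.
Start: joints at [-55.686, 20.546, 0.682, 0, -70.136, -16.507], TCP at [0.206, -0.643, 0.215] pointing down, gripper open.
Joint ranges: [-176.03, 176.03], [-82.01, 121.73], [-58.28, 71.71], [-173.87, 95.51], [-174.79, -0.11], [-173.66, 173.66]. Speed limits (degrees/s): [136.94, 136.94, 172.46, 180, 180, 180].

INTERFACE

Orientations are given as [roll, pitch, yaw] about the fixed x, y, z axes, in that order (R = Rz(yaw) Ry(pitch) Rx(roll)).
In Python, from plant import r, optics gives the robot as it stands. The module is installed in compiled form; this text tells all that it offers.
- The arm moves only by the tool step_arm, never from a script. Its argument "increments" is a list of rows, each an object of numbers: "tx", "ty", "tz": the shift along the world's x, y, z in mm; "ax", "ay", "az": the turn, a rotation vector about the world's x, y, z in degrees; "claw": the gripper command: -1 is shut, 1 is fully open, values between are in proportion. In form: [{"tx": .., "ty": .., "tz": .., "ax": .., "ay": .., "az": .., "claw": ..}, ...]. A call has 1 to 12 rows; each row shifts and turns the commanded pose from where the row before left it; what a row does not reach is not made up. A row lasts 1/10 s, in which the tool goes at most 50 mm and 8.59 degrees, less where a joint would pass 70% of its speed; a pose out of reach is approached as far as the arm can. A call with a gripper value outside its range is refused whole. The fingers move at their own pace and stop on an object; "newtons" is the grip in N (left out, the last holds). Time passes only in rows, so rows that do not move let the fingers close. It gives the time, the measured TCP pose, the force and the opening at its end, in the units of the state.
- r.get_state(): the state, without advancing time (a new reading comes with each control period).
- optics.capture(name): name is "scene" or "side" or "wrist"; returns a dict with "image" (400x640x3 uint8, blue, green, red), "depth" (400x640 float32, m along the optical axis (not along the pixel's ray), 0 where there is no reading), "fx", "fy", "cx", "cy" (pixels), "R" (3x3) and "t" (3): a world point X has camera coordinates R X + t. Camera axes: x right, y down, z forward; pixel columns grow to the right and rows downward; lengths in m; the calibration is good to about 2 mm. A picture is of the moment at which its call begins.
- r.close_job(): hands the job in, once; it reports no verdict.
The state is a dict: "time_s": time; "joints": joint angles; "qd": joint speeds; "joint_torque": joint torques, N m; "tcp_pos": TCP position; "eef_rot": TCP orientation; "contact_force": force on the tool from outside, world axes, zero at the start; "moment": the same for the moment, N m; "gripper_width": finger opening in m.
Only numpy, scipy, OpenCV 4.12 (cv2) and the standard library are available. Lean on these libraries where they do the work, as an engineer would, in place of code of your own. Each camera call takes 0.05 s, during which the arm holds its last target. There are 200 camera calls.

## Working session

There is one attempt and no reset: what is moved stays moved. The work goes in short steps, Python scripts to look and compute and a tool call to move; the robot and the scene stay as the last step left them, time stands still between calls to the robot, and variables do not carry over. Pictures are saved under pics/ and viewed, about 12 in all and at most 16, crops included, and the job is handed in when it is done.

Besides the shell and the picture viewer there is one more tool, called after "Request:" by a JSON object that holds its "fn" and its "kwargs", one argument or row to a line. step_arm: Moves the arm, as the interface text tells. Its arguments: {"type":"object","properties":{"increments":{"type":"array","items":{"type":"object","properties":{"tx":{"type":"number"},"ty":{"type":"number"},"tz":{"type":"number"},"ax":{"type":"number"},"ay":{"type":"number"},"az":{"type":"number"},"claw":{"type":"number"}}}},"newtons":{"type":"number"}},"required":["increments"]}

```bash
mkdir -p pics
cat > h.py <<'E'
import numpy as np, cv2
from plant import r, optics
def cap(n, save=None):
    c=optics.capture(n)
    if save: cv2.imwrite('pics/'+save+'.png', c['image'])
    return c
def ray(c,u,v,z):
    d=c['R'].T@np.array([(u-c['cx'])/c['fx'],(v-c['cy'])/c['fy'],1.]); o=-c['R'].T@c['t']
    return o+d*(z-o[2])/d[2]
def cloud(c):
    v,u=np.mgrid[:400,:640]; d=c['depth']
    p=np.stack([(u-c['cx'])/c['fx']*d,(v-c['cy'])/c['fy']*d,d],-1)
    return (p-c['t'])@c['R']
def proj(c,X):
    p=c['R']@np.array(X)+c['t']; return p[0]/p[2]*c['fx']+c['cx'],p[1]/p[2]*c['fy']+c['cy']
E
python3 - <<'E'
from h import *
for n in('scene','side'):
    c=cap(n,n+'0'); print(n,-c['R'].T@c['t'],c['R'][2],c['fx'],(c['depth']>0).mean())
    np.savez('/tmp/'+n+'0.npz',**c)
print(r.get_state())
E
```

```text
scene [1.19759198 0.88995784 0.9060057 ] [-0.44903012 -0.65685984 -0.60572857] 515.6815514878929 0.99592578125
side [ 0.51875372 -0.98564467  1.07624542] [ 0.05766881  0.70711967 -0.70473831] 477.0919599581983 0.99573046875
{'time_s': 0.1, 'joints': array([-5.56855485e+01,  2.05861085e+01,  6.37695731e-01, -1.76716556e-02,
       -7.01357827e+01, -1.65087311e+01]), 'qd': array([-0.00227835, -0.12758836,  0.0603611 , -0.05220463,  0.00720728,
       -0.03342937]), 'joint_torque': array([-8.82161476e-04, -5.84164131e+01,  2.93751687e+01,  7.01550320e+00,
        1.01953375e-02, -4.88337776e-05]), 'tcp_pos': array([ 0.20625494, -0.64222542,  0.21432031]), 'eef_rot': array([ 1.79914554e+02, -7.99876904e-03, -1.62200291e+02]), 'contact_force': array([0.69006163, 0.15634118, 0.25575925]), 'moment': array([-0.03824582,  0.00699648, -0.00230174]), 'gripper_width': 0.08765299510966097}
```

View pics/scene0.png

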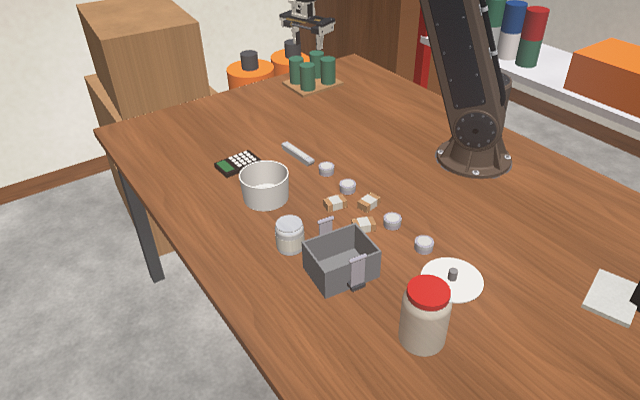

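View pics/side0.png

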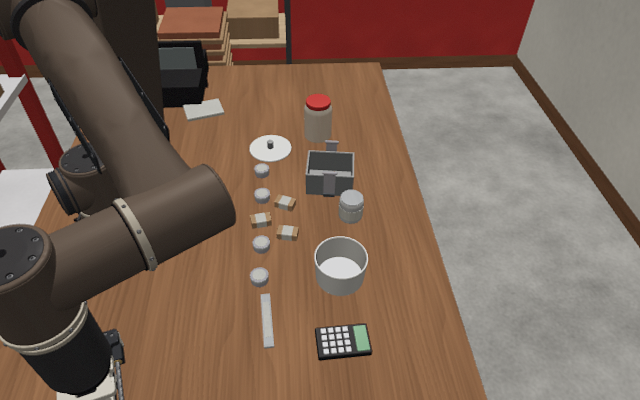

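Both views show 4 tins, 3 cartons (side px tins (262,170), (262,195), (261,244), (259,276); cartons (285,202), (261,220), (287,232)), lid (270,147), rail (267,320), tub (340,266), bin (331,172), milk can (351,206), jar (318,117) and calculator (343,341).

```bash
cat >> h.py <<'E'
def comps(pts,x0=.25,y0=-.7,s=.002,nx=400,ny=700,k=3,amin=40):
    g=np.zeros((nx,ny),np.uint8); i=((pts[:,0]-x0)/s).astype(int); j=((pts[:,1]-y0)/s).astype(int)
    m=(i>=0)&(j>=0)&(i<nx)&(j<ny); g[i[m],j[m]]=255
    g=cv2.morphologyEx(g,cv2.MORPH_CLOSE,np.ones((k,k)))
    out=[]
    for q in cv2.findContours(g,cv2.RETR_EXTERNAL,cv2.CHAIN_APPROX_NONE)[0]:
        if len(q)<12 or cv2.contourArea(q)<amin: continue
        (cj,ci),(w,h),a=cv2.minAreaRect(q)
        b=cv2.boxPoints(((cj,ci),(w,h),a)); e=max((b[1]-b[0],b[2]-b[1]),key=np.linalg.norm)
        yaw=np.degrees(np.arctan2(e[0],e[1])) # angle of long side from +y axis towards +x
        out.append((round(x0+s*(ci+.5),4),round(y0+s*(cj+.5),4),round(s*(max(w,h)+1)*1e3),round(s*(min(w,h)+1)*1e3),round(90-yaw)%180,int(cv2.contourArea(q))))
    return out # x,y,long,short mm, world yaw of long side from +x
E
python3 - <<'E'
from h import *
P={}
for n in('scene','side'):
    c=np.load('/tmp/'+n+'0.npz'); P[n]=cloud(c).reshape(-1,3)
A=np.vstack(list(P.values()))
A=A[(A[:,0]>.27)&(A[:,0]<1.0)&(abs(A[:,1])<.65)]
for lo,hi in((.003,.0085),(.014,.023),(.0205,.03),(.076,.095),(.105,.12),(.14,.16)):
  for n in('scene','side'):
    a=P[n]; a=a[(a[:,2]>lo)&(a[:,2]<hi)]
    print(lo,hi,n)
    for q in comps(a): 
        if q[0]<.98: print('  ',q)
E
```

```text
0.003 0.0085 scene
   (0.6222, -0.2621, 63, 22, 125, 88)
   (0.6309, 0.1301, 108, 45, 98, 905)
   (0.46, 0.385, 60, 35, 45, 72)
   (0.2611, 0.6199, 101, 23, 160, 131)
0.003 0.0085 side
   (0.71, 0.206, 40, 20, 90, 59)
   (0.6748, 0.2163, 43, 14, 95, 40)
   (0.656, -0.187, 102, 85, 135, 1411)
0.014 0.023 scene
   (0.7251, 0.0344, 66, 23, 134, 50)
   (0.7084, 0.2182, 63, 18, 108, 44)
   (0.6765, -0.1598, 98, 26, 118, 82)
   (0.6578, 0.4531, 90, 32, 131, 59)
   (0.605, -0.254, 60, 15, 135, 47)
   (0.6314, 0.1132, 114, 24, 106, 79)
   (0.6372, -0.4128, 134, 86, 83, 1816)
   (0.5123, -0.0557, 62, 45, 105, 153)
   (0.507, 0.068, 64, 43, 117, 158)
   (0.4538, -0.3827, 82, 30, 178, 116)
   (0.4496, -0.3055, 79, 30, 176, 234)
   (0.4475, -0.0839, 43, 20, 137, 64)
   (0.443, 0.2338, 48, 23, 131, 56)
   (0.434, 0.0, 65, 42, 81, 200)
0.014 0.023 side
   (0.6448, -0.1571, 97, 28, 84, 49)
   (0.6368, -0.4135, 133, 85, 87, 2436)
   (0.5109, -0.0588, 63, 42, 102, 241)
   (0.5055, 0.0679, 61, 43, 110, 115)
   (0.4521, -0.3452, 158, 27, 176, 792)
   (0.4331, -0.0021, 60, 50, 84, 295)
0.0205 0.03 scene
[... 1210 characters left out ...]
44, 0.1648, 156, 128, 97, 547)
0.076 0.095 side
   (0.7059, 0.0113, 70, 67, 162, 778)
   (0.6949, 0.1123, 57, 34, 93, 94)
   (0.6652, 0.2428, 37, 15, 101, 53)
   (0.633, 0.387, 94, 38, 90, 98)
   (0.6614, 0.2213, 150, 21, 99, 188)
   (0.658, -0.1815, 143, 84, 105, 155)
   (0.639, -0.2539, 137, 60, 105, 123)
   (0.6009, 0.113, 55, 13, 97, 72)
0.105 0.12 scene
   (0.6668, 0.2416, 46, 15, 95, 83)
   (0.6461, 0.0903, 48, 13, 95, 69)
   (0.6555, 0.4425, 101, 49, 142, 104)
0.105 0.12 side
   (0.6642, 0.2405, 44, 15, 94, 57)
   (0.6446, 0.0854, 46, 17, 97, 77)
   (0.6196, 0.385, 79, 29, 109, 83)
0.14 0.16 scene
   (0.6339, 0.4256, 89, 86, 37, 1400)
0.14 0.16 side
   (0.6334, 0.423, 87, 86, 97, 999)
```

```bash
cat > m.py <<'E'
from h import *
from scipy.optimize import least_squares
def circ(p,r0):
    f=lambda q:np.hypot(p[:,0]-q[0],p[:,1]-q[1])-q[2]
    s=least_squares(f,[*p[:,:2].mean(0),r0],loss='soft_l1',f_scale=.002); return s.x.round(4),np.sqrt(np.median(f(s.x)**2)).round(4)
if __name__=='__main__':
  for n in('scene','side'):
    c=np.load('/tmp/'+n+'0.npz'); im=c['image']; p=cloud(c); P=p.reshape(-1,3)
    a=P[(np.hypot(P[:,0]-.64,P[:,1]+.21)<.1)&(P[:,2]>.0815)&(P[:,2]<.09)]
    print(n,'tub',len(a),circ(a,.069), a[:,2].max())
    # lid: bright white region; outline rays at z=.011
    m=(im.min(2)>185).astype(np.uint8); m[(p[...,1]<.22)|(p[...,1]>.5)|(p[...,0]<.3)|(p[...,0]>.6)]=0
    q=max(cv2.findContours(m,cv2.RETR_EXTERNAL,cv2.CHAIN_APPROX_NONE)[0],key=cv2.contourArea)[:,0]
    L=np.array([ray(c,u,v,.010) for u,v in q]); print('lid',len(L),circ(L,.074))
    a=P[(abs(P[:,0]-.44)<.12)&(abs(P[:,1]-.33)<.1)&(P[:,2]>.03)&(P[:,2]<.045)]; print('knob',len(a),a.mean(0) if len(a) else'')
    a=P[(abs(P[:,0]-.655)<.1)&(abs(P[:,1]-.165)<.09)]
    rim=a[(a[:,2]>.083)&(a[:,2]<.088)]; print('rim bbox',cv2.minAreaRect(rim[:,:2].astype(np.float32)*1000))
    for s in(.241,.087):
        k=a[(a[:,2]>.110)&(abs(a[:,1]-s)<.03)]; print('clip',len(k),k.mean(0))
    a=P[(abs(P[:,0]-.45)<.04)&(abs(P[:,1]+.345)<.1)&(P[:,2]>.017)&(P[:,2]<.024)]
    mm,ss,vv=np.linalg.svd(a[:,:2]-a[:,:2].mean(0),full_matrices=False); print('rail',len(a),a.mean(0),np.degrees(np.arctan2(*vv[0][::-1])),cv2.minAreaRect(a[:,:2].astype(np.float32)*1000))
E
python3 m.py
```

```text
scene tub 180 (array([ 0.6496, -0.2098,  0.0686]), np.float64(0.0015)) 0.0895227803246803
lid 158 (array([0.4556, 0.3476, 0.0695]), np.float64(0.0034))
knob 68 [0.4623858  0.34843853 0.03595708]
rim bbox ((655.2185668945312, 165.03213500976562), (164.363525390625, 151.40443420410156), 82.27296447753906)
clip 67 [0.66598771 0.24278967 0.11352189]
clip 56 [0.64544601 0.09037497 0.11343329]
rail 174 [ 0.45234892 -0.3428085   0.01982333] 93.69170297095715 ((452.5750427246094, -346.1746826171875), (29.53346824645996, 154.22756958007812), 3.8912856578826904)
side tub 245 (array([ 0.6498, -0.2125,  0.0685]), np.float64(0.0012)) 0.08865669689874905
lid 96 (array([0.4601, 0.3469, 0.0707]), np.float64(0.001))
knob 29 [0.45986985 0.34186089 0.03742158]
rim bbox ((653.8765869140625, 164.0604248046875), (165.61090087890625, 147.52272033691406), 82.87911224365234)
clip 31 [0.66471751 0.23926871 0.1131561 ]
clip 32 [0.64186307 0.086966   0.11348133]
rail 453 [ 0.45263695 -0.35225037  0.02012419] -85.82258455352721 ((452.4765319824219, -347.82061767578125), (23.87933349609375, 152.456298828125), 3.9389986991882324)
```

Request:
{"fn": "step_arm", "kwargs": {
  "increments": [
    {"tx":22.5,"ty":43,"tz":-9,"claw":0.5},
    {"tx":22.5,"ty":43,"tz":-9,"claw":0.5},
    {"tx":22.5,"ty":43,"tz":-9,"claw":0.5},
    {"tx":22.5,"ty":43,"tz":-9,"claw":0.5},
    {"tx":22.5,"ty":43,"tz":-9,"claw":0.5},
    {"tx":22.5,"ty":43,"tz":-9,"claw":0.5},
    {"tx":22.5,"ty":43,"tz":-9,"claw":0.5},
    {"tx":22.5,"ty":43,"tz":-9,"claw":0.5},
    {"tx":22.5,"ty":43,"tz":-9,"claw":0.5},
    {"tx":22.5,"ty":43,"tz":-9,"claw":0.5},
    {"claw":0.5},
    {"claw":0.5}
  ],
  "newtons": 20
}}

```text
$.increments[0]: bad value
```

Request:
{"fn": "step_arm", "kwargs": {
  "increments": [
    {"tx":22.5,"ty":43,"tz":-9,"ax":0,"ay":0,"az":0,"claw":0.5}
  ],
  "newtons": 20
}}

```text
time_s: 0.2
tcp_pos: [0.2275, -0.6024, 0.2053]
eef_rot: [-180.0, -0.1, -162.4]
contact_force: [1.2, 0.5, 0.4]
gripper_width: 0.0838
```

Request:
{"fn": "step_arm", "kwargs": {
  "increments": [
    {"tx":22.5,"ty":43,"tz":-9,"ax":0,"ay":0,"az":0,"claw":0.5},
    {"tx":22.5,"ty":43,"tz":-9,"ax":0,"ay":0,"az":0,"claw":0.5},
    {"tx":22.5,"ty":43,"tz":-9,"ax":0,"ay":0,"az":0,"claw":0.5},
    {"tx":22.5,"ty":43,"tz":-9,"ax":0,"ay":0,"az":0,"claw":0.5},
    {"tx":22.5,"ty":43,"tz":-9,"ax":0,"ay":0,"az":0,"claw":0.5},
    {"tx":22.5,"ty":43,"tz":-9,"ax":0,"ay":0,"az":0,"claw":0.5},
    {"tx":22.5,"ty":43,"tz":-9,"ax":0,"ay":0,"az":0,"claw":0.5},
    {"tx":22.5,"ty":43,"tz":-9,"ax":0,"ay":0,"az":0,"claw":0.5},
    {"tx":22.5,"ty":43,"tz":-9,"ax":0,"ay":0,"az":0,"claw":0.5},
    {"tx":0,"ty":0,"tz":0,"ax":0,"ay":0,"az":0,"claw":0.5},
    {"tx":0,"ty":0,"tz":0,"ax":0,"ay":0,"az":0,"claw":0.5}
  ],
  "newtons": 20
}}

```text
time_s: 1.3
tcp_pos: [0.4316, -0.2114, 0.1248]
eef_rot: [180.0, -0.0, -162.0]
contact_force: [-0.4, -1.2, -0.7]
gripper_width: 0.0658
```

Request:
{"fn": "step_arm", "kwargs": {
  "increments": [
    {"tx":0,"ty":0,"tz":-35,"ax":0,"ay":0,"az":0,"claw":0.5},
    {"tx":0,"ty":0,"tz":-35,"ax":0,"ay":0,"az":0,"claw":0.5},
    {"tx":0,"ty":0,"tz":-30,"ax":0,"ay":0,"az":0,"claw":0.5},
    {"tx":0,"ty":0,"tz":0,"ax":0,"ay":0,"az":0,"claw":0.5},
    {"tx":0,"ty":0,"tz":0,"ax":0,"ay":0,"az":0,"claw":-1},
    {"tx":0,"ty":0,"tz":0,"ax":0,"ay":0,"az":0,"claw":-1},
    {"tx":0,"ty":0,"tz":0,"ax":0,"ay":0,"az":0,"claw":-1},
    {"tx":0,"ty":0,"tz":0,"ax":0,"ay":0,"az":0,"claw":-1},
    {"tx":0,"ty":0,"tz":30,"ax":0,"ay":0,"az":0,"claw":-1},
    {"tx":0,"ty":0,"tz":40,"ax":0,"ay":0,"az":0,"claw":-1},
    {"tx":0,"ty":0,"tz":40,"ax":0,"ay":0,"az":0,"claw":-1}
  ],
  "newtons": 25
}}

```text
time_s: 2.4
tcp_pos: [0.431, -0.2126, 0.137]
eef_rot: [180.0, -0.0, -162.2]
contact_force: [1.7, -0.4, -0.3]
gripper_width: 0.0154
```

Run:
```python
from h import *
w=cap('wrist'); s=cap('side')
cv2.imwrite('pics/a1.png',np.vstack([cv2.resize(w['image'],(480,300)),cv2.resize(s['image'][90:340,180:420],(480,300))]))
P=cloud(s).reshape(-1,3); print(r.get_state()['gripper_width'])
for q in comps(P[(P[:,2]>.0205)&(P[:,2]<.03)]): print(q)
```

```text
0.007232256632154154
(0.638, 0.084, 24, 16, 90, 43)
(0.651, -0.152, 82, 20, 90, 56)
(0.6409, 0.2216, 83, 16, 95, 78)
(0.6346, -0.2697, 89, 21, 105, 42)
(0.6164, -0.4299, 50, 46, 22, 150)
(0.6034, -0.3899, 58, 30, 58, 77)
(0.6017, 0.1117, 57, 13, 103, 51)
(0.5113, -0.0573, 62, 42, 101, 436)
(0.5064, 0.0673, 64, 44, 114, 437)
(0.4522, -0.3489, 151, 26, 176, 468)
(0.4315, -0.2131, 52, 49, 120, 425)
```

View pics/a1.png

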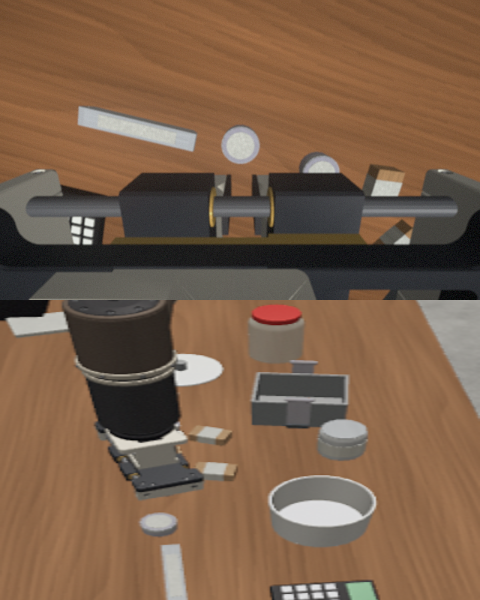

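The tin stayed put: the fingers close slower than I allowed. In the picture the tin is at wrist px (240,145); I'll retry with a longer closing wait.

Request:
{"fn": "step_arm", "kwargs": {
  "increments": [
    {"tx":0,"ty":0,"tz":0,"ax":0,"ay":0,"az":0,"claw":0.5},
    {"tx":0,"ty":0,"tz":0,"ax":0,"ay":0,"az":0,"claw":0.5},
    {"tx":0,"ty":0,"tz":0,"ax":0,"ay":0,"az":0,"claw":0.5},
    {"tx":0,"ty":0,"tz":0,"ax":0,"ay":0,"az":0,"claw":0.5},
    {"tx":0,"ty":0,"tz":0,"ax":0,"ay":0,"az":0,"claw":0.5},
    {"tx":0,"ty":0,"tz":0,"ax":0,"ay":0,"az":0,"claw":0.5},
    {"tx":0,"ty":0,"tz":0,"ax":0,"ay":0,"az":0,"claw":0.5},
    {"tx":0,"ty":0,"tz":0,"ax":0,"ay":0,"az":0,"claw":0.5},
    {"tx":0,"ty":0,"tz":-40,"ax":0,"ay":0,"az":0,"claw":0.5},
    {"tx":0,"ty":0,"tz":-40,"ax":0,"ay":0,"az":0,"claw":0.5},
    {"tx":0,"ty":0,"tz":-32,"ax":0,"ay":0,"az":0,"claw":0.4},
    {"tx":0,"ty":0,"tz":0,"ax":0,"ay":0,"az":0,"claw":0.4}
  ],
  "newtons": 25
}}

```text
time_s: 3.7
tcp_pos: [0.4282, -0.2123, 0.0198]
eef_rot: [179.8, -0.4, -162.2]
contact_force: [-0.7, -0.8, 0.4]
gripper_width: 0.0617
```

Request:
{"fn": "step_arm", "kwargs": {
  "increments": [
    {"tx":0,"ty":0,"tz":0,"ax":0,"ay":0,"az":0,"claw":-1},
    {"tx":0,"ty":0,"tz":0,"ax":0,"ay":0,"az":0,"claw":-1},
    {"tx":0,"ty":0,"tz":0,"ax":0,"ay":0,"az":0,"claw":-1},
    {"tx":0,"ty":0,"tz":0,"ax":0,"ay":0,"az":0,"claw":-1},
    {"tx":0,"ty":0,"tz":0,"ax":0,"ay":0,"az":0,"claw":-1},
    {"tx":0,"ty":0,"tz":0,"ax":0,"ay":0,"az":0,"claw":-1},
    {"tx":0,"ty":0,"tz":0,"ax":0,"ay":0,"az":0,"claw":-1}
  ],
  "newtons": 25
}}

```text
time_s: 4.4
tcp_pos: [0.4315, -0.2126, 0.0234]
eef_rot: [-180.0, 0.0, -162.2]
contact_force: [0.3, -0.8, -0.5]
gripper_width: 0.0107
```

Run:
```python
from h import *
w=cap('wrist'); s=cap('side'); c=cap('scene')
cv2.imwrite('pics/a2.png',np.vstack([cv2.resize(c['image'][120:260,260:484],(480,300)),cv2.resize(s['image'][180:340,180:436],(480,300))]))
P=cloud(s).reshape(-1,3); print(r.get_state())
for q in comps(P[(P[:,2]>.0205)&(P[:,2]<.03)]): print(q)
```

```text
{'time_s': 4.55, 'joints': array([-2.73892259e+00,  1.51825155e+01, -3.71162626e+01,  7.83539200e-04,
       -3.77043872e+01, -6.94560150e+01]), 'qd': array([-0.02154079,  0.05337899,  0.00031274, -0.09225328, -0.03004392,
        0.07746895]), 'joint_torque': array([-9.50034919e-04, -4.06688082e+01,  1.90119410e+01,  4.54058692e+00,
       -6.26193266e-02, -2.30997312e-04]), 'tcp_pos': array([ 0.431379  , -0.21265964,  0.02315745]), 'eef_rot': array([ 1.79999338e+02, -3.13211120e-03, -1.62194318e+02]), 'contact_force': array([ 0.20322212,  0.84789936, -0.37455182]), 'moment': array([-0.04796557,  0.00035995, -0.03896076]), 'gripper_width': 0.0016540757682425168}
(0.6451, -0.4222, 49, 17, 176, 61)
(0.6446, 0.0814, 37, 13, 104, 49)
(0.626, -0.414, 32, 16, 0, 40)
(0.621, -0.436, 38, 36, 90, 70)
(0.599, -0.396, 40, 34, 0, 88)
(0.5116, -0.0578, 63, 43, 99, 466)
(0.5061, 0.0665, 65, 41, 113, 356)
(0.4527, -0.356, 133, 26, 176, 459)
```

View pics/a2.png

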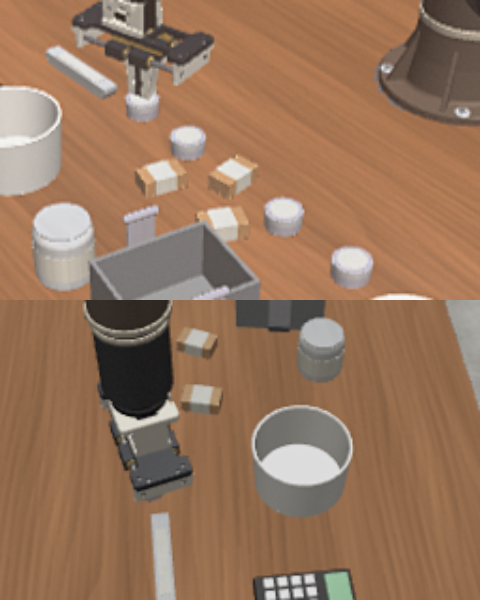

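Run:
```python
from h import *
c=cap('scene'); X=r.get_state()['tcp_pos']; print(X, proj(c,X), proj(c,X-[0,0,.019]))
p=cloud(c); im=c['image']
for (v) in range(145,182,3): print(v,[tuple((p[v,u]*1000).astype(int)) for u in (318,324,328,334)])
w=cap('wrist'); pw=cloud(w); print('wcam',-w['R'].T@w['t'],w['R'][2], proj(w,X))
cv2.imwrite('pics/a3.png',np.hstack([cv2.resize(im[110:190,280:380],(500,400),interpolation=cv2.INTER_NEAREST),cv2.resize(w['image'],(300,188))[:188].repeat(1,0) if 0 else cv2.copyMakeBorder(cv2.resize(w['image'],(300,188)),0,212,0,0,cv2.BORDER_CONSTANT)]))
```

```text
[ 0.43134384 -0.21264622  0.02310614] (np.float64(325.8882106067045), np.float64(166.44315251404822)) (np.float64(325.9736896646952), np.float64(171.52484156194674))
145 [(np.int64(466), np.int64(-201), np.int64(118)), (np.int64(458), np.int64(-182), np.int64(124)), (np.int64(448), np.int64(-175), np.int64(124)), (np.int64(437), np.int64(-160), np.int64(127))]
148 [(np.int64(462), np.int64(-207), np.int64(103)), (np.int64(461), np.int64(-177), np.int64(118)), (np.int64(455), np.int64(-165), np.int64(121)), (np.int64(429), np.int64(-171), np.int64(109))]
151 [(np.int64(379), np.int64(-332), np.int64(1)), (np.int64(457), np.int64(-182), np.int64(103)), (np.int64(452), np.int64(-170), np.int64(107)), (np.int64(441), np.int64(-154), np.int64(111))]
154 [(np.int64(388), np.int64(-319), np.int64(-1)), (np.int64(437), np.int64(-213), np.int64(70)), (np.int64(437), np.int64(-191), np.int64(81)), (np.int64(345), np.int64(-287), np.int64(-1))]
157 [(np.int64(396), np.int64(-307), np.int64(-3)), (np.int64(436), np.int64(-213), np.int64(59)), (np.int64(435), np.int64(-194), np.int64(68)), (np.in
[... 1016 characters left out ...]
54), np.int64(-222), np.int64(-5)), (np.int64(449), np.int64(-197), np.int64(6)), (np.int64(439), np.int64(-190), np.int64(6)), (np.int64(419), np.int64(-186), np.int64(0))]
178 [(np.int64(465), np.int64(-208), np.int64(-4)), (np.int64(454), np.int64(-191), np.int64(0)), (np.int64(443), np.int64(-184), np.int64(0)), (np.int64(425), np.int64(-177), np.int64(-3))]
181 [(np.int64(478), np.int64(-188), np.int64(0)), (np.int64(460), np.int64(-182), np.int64(-2)), (np.int64(454), np.int64(-169), np.int64(1)), (np.int64(436), np.int64(-162), np.int64(-2))]
wcam [ 0.36302069 -0.2341818   0.19283684] [ 0.2572318   0.08321875 -0.9627598 ] (np.float64(320.8626579465481), np.float64(238.41746833936875))
```

View pics/a3.png

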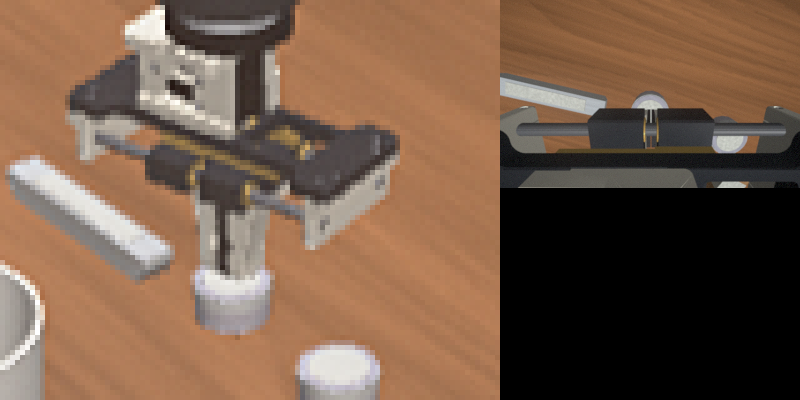

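Request:
{"fn": "step_arm", "kwargs": {
  "increments": [
    {"tx":0,"ty":0,"tz":40,"ax":0,"ay":0,"az":0,"claw":-1},
    {"tx":0,"ty":0,"tz":40,"ax":0,"ay":0,"az":0,"claw":-1},
    {"tx":0,"ty":0,"tz":0,"ax":0,"ay":0,"az":0,"claw":-1}
  ]
}}

```text
time_s: 4.95
tcp_pos: [0.4348, -0.2134, 0.108]
eef_rot: [-179.8, 0.4, -162.1]
contact_force: [0.4, -0.2, -0.5]
gripper_width: 0.0007
```

Run:
```python
from h import *
for n in('scene','side','wrist'):
  c=cap(n); P=cloud(c).reshape(-1,3); print(n)
  for q in comps(P[(P[:,2]>.0205)&(P[:,2]<.03)&(abs(P[:,1]+.2)<.08)]): print(q)
print(r.get_state()['gripper_width'])
cv2.imwrite('pics/a4.png',c['image'])
```

```text
scene
(0.6749, -0.168, 122, 43, 122, 88)
(0.6248, -0.2602, 107, 32, 117, 93)
(0.4314, -0.2106, 49, 48, 157, 359)
side
(0.4306, -0.2135, 51, 49, 130, 424)
wrist
(0.448, -0.275, 24, 10, 90, 40)
(0.432, -0.213, 52, 50, 90, 470)
0.0004781295056106904
```

View pics/a4.png

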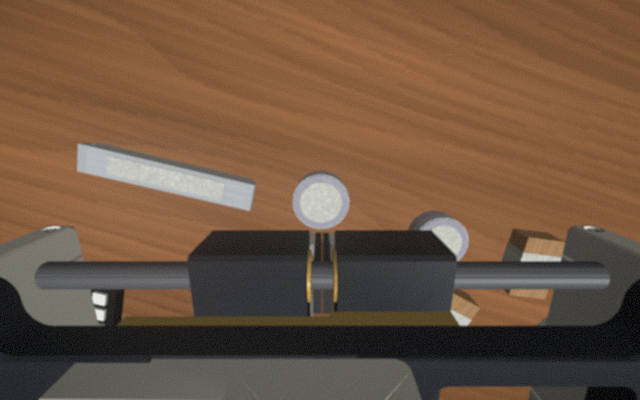

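The tin sits at wrist px (321,201), unmoved in all three views (0.4315, -0.2125), though the fingers closed there. I'll test for contact by gently lowering the closed fingertips onto it.

Request:
{"fn": "step_arm", "kwargs": {
  "increments": [
    {"tx":0,"ty":0,"tz":-40,"ax":0,"ay":0,"az":0,"claw":-1},
    {"tx":0,"ty":0,"tz":-10,"ax":0,"ay":0,"az":0,"claw":-1},
    {"tx":0,"ty":0,"tz":-4,"ax":0,"ay":0,"az":0,"claw":-1},
    {"tx":0,"ty":0,"tz":-3,"ax":0,"ay":0,"az":0,"claw":-1},
    {"tx":0,"ty":0,"tz":-2,"ax":0,"ay":0,"az":0,"claw":-1},
    {"tx":0,"ty":0,"tz":0,"ax":0,"ay":0,"az":0,"claw":-1},
    {"tx":0,"ty":0,"tz":0,"ax":0,"ay":0,"az":0,"claw":-1}
  ]
}}

```text
time_s: 5.8
tcp_pos: [0.4318, -0.2127, 0.0447]
eef_rot: [-180.0, 0.0, -162.2]
contact_force: [0.3, -0.2, 0.5]
gripper_width: 0.0002
```

Request:
{"fn": "step_arm", "kwargs": {
  "increments": [
    {"tx":0,"ty":0,"tz":-2,"ax":0,"ay":0,"az":0,"claw":-1},
    {"tx":0,"ty":0,"tz":0,"ax":0,"ay":0,"az":0,"claw":-1},
    {"tx":0,"ty":0,"tz":0,"ax":0,"ay":0,"az":0,"claw":-1}
  ]
}}

```text
time_s: 6.1
tcp_pos: [0.4314, -0.2127, 0.0423]
eef_rot: [-180.0, 0.0, -162.2]
contact_force: [-0.5, 0.2, -0.8]
gripper_width: 0.0003
```

Run:
```python
from h import *
s=r.get_state(); print(s['tcp_pos'],s['contact_force'],s['moment'])
```

```text
[ 0.43141988 -0.21265166  0.04226368] [-0.54631275  0.21315411 -0.75295082] [0.03139193 0.00335885 0.04178606]
```

Request:
{"fn": "step_arm", "kwargs": {
  "increments": [
    {"tx":0,"ty":0,"tz":-3,"ax":0,"ay":0,"az":0,"claw":-1},
    {"tx":0,"ty":0,"tz":0,"ax":0,"ay":0,"az":0,"claw":-1},
    {"tx":0,"ty":0,"tz":-2,"ax":0,"ay":0,"az":0,"claw":-1},
    {"tx":0,"ty":0,"tz":0,"ax":0,"ay":0,"az":0,"claw":-1}
  ]
}}

```text
time_s: 6.5
tcp_pos: [0.4312, -0.2126, 0.0369]
eef_rot: [180.0, -0.0, -162.2]
contact_force: [-0.0, 1.0, 0.0]
gripper_width: 0.0007
```

Request:
{"fn": "step_arm", "kwargs": {
  "increments": [
    {"tx":0,"ty":0,"tz":-3,"ax":0,"ay":0,"az":0,"claw":-1},
    {"tx":0,"ty":0,"tz":0,"ax":0,"ay":0,"az":0,"claw":-1},
    {"tx":0,"ty":0,"tz":-2,"ax":0,"ay":0,"az":0,"claw":-1},
    {"tx":0,"ty":0,"tz":0,"ax":0,"ay":0,"az":0,"claw":-1}
  ]
}}

```text
time_s: 6.9
tcp_pos: [0.4312, -0.2126, 0.0319]
eef_rot: [180.0, -0.0, -162.2]
contact_force: [-0.4, -1.0, 0.5]
gripper_width: 0.0005
```

Run:
```python
from h import *
w=cap('wrist'); s=cap('scene'); X=r.get_state()['tcp_pos']; print(X,proj(w,X))
R=w['R']; 
cv2.imwrite('pics/a5.png',np.hstack([cv2.resize(w['image'][120:330,200:440],(400,350)),cv2.resize(s['image'][120:200,280:370],(394,350))]))
p=cloud(w)
for v in range(195,262,6): print(v,[tuple(int(x) for x in p[v,u]*1000) for u in(300,315,321,327,342)])
```

```text
[ 0.43139318 -0.21264906  0.03211693] (np.float64(320.7380364615631), np.float64(238.7871957152425))
195 [(416, -232, 2), (409, -223, 20), (407, -220, 20), (407, -216, 17), (408, -204, 0)]
201 [(414, -231, 24), (411, -222, 25), (409, -219, 26), (409, -215, 25), (408, -205, 16)]
207 [(417, -230, 26), (414, -221, 26), (362, -234, 201), (412, -214, 25), (409, -205, 25)]
213 [(420, -229, 27), (418, -220, 27), (417, -216, 26), (415, -213, 27), (413, -204, 26)]
219 [(424, -228, 27), (422, -219, 26), (421, -215, 26), (420, -212, 25), (417, -203, 26)]
225 [(428, -227, 27), (425, -218, 27), (424, -214, 26), (423, -211, 26), (420, -202, 26)]
231 [(397, -230, 115), (429, -216, 26), (428, -213, 26), (427, -209, 26), (392, -217, 116)]
237 [(397, -229, 119), (423, -218, 51), (432, -212, 26), (421, -212, 50), (393, -217, 119)]
243 [(396, -229, 124), (424, -218, 57), (436, -210, 26), (421, -212, 59), (393, -218, 125)]
249 [(396, -229, 128), (423, -218, 66), (440, -209, 26), (421, -212, 66), (393, -218, 128)]
255 [(396, -229, 132), (423, -217, 73), (444, -208, 26), (422, -212, 72), (393, -218, 131)]
261 [(397, -228, 134), (402, -223, 122), (402, -221, 121), (401, -220, 122), (394, -218, 133)]
```

View pics/a5.png

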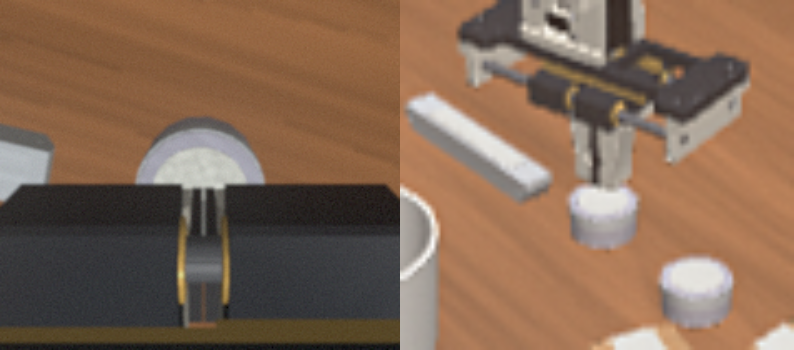

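Scene picture: the fingertips end at crop px (605,186), above the tin's top, though the reported TCP says they should be 13 mm below it. So the real tips are about 25 mm higher than stated; I'll check the overhang value and touch down to calibrate.

Run:
```python
from h import *
print(r.finger_overhang,[a for a in dir(r) if a[0]!='_'],[a for a in dir(optics) if a[0]!='_'])
```

```text
0.019 ['Unreachable', 'close_job', 'finger_overhang', 'get_state'] ['capture']
```

Request:
{"fn": "step_arm", "kwargs": {
  "increments": [
    {"tx":0,"ty":0,"tz":-5,"ax":0,"ay":0,"az":0,"claw":-1},
    {"tx":0,"ty":0,"tz":0,"ax":0,"ay":0,"az":0,"claw":-1},
    {"tx":0,"ty":0,"tz":-2,"ax":0,"ay":0,"az":0,"claw":-1},
    {"tx":0,"ty":0,"tz":0,"ax":0,"ay":0,"az":0,"claw":-1}
  ]
}}

```text
time_s: 7.4
tcp_pos: [0.4312, -0.2126, 0.0249]
eef_rot: [180.0, -0.0, -162.2]
contact_force: [0.7, -0.2, -0.2]
gripper_width: 0.0005
```

Request:
{"fn": "step_arm", "kwargs": {
  "increments": [
    {"tx":0,"ty":0,"tz":-2,"ax":0,"ay":0,"az":0,"claw":-1},
    {"tx":0,"ty":0,"tz":0,"ax":0,"ay":0,"az":0,"claw":-1},
    {"tx":0,"ty":0,"tz":-2,"ax":0,"ay":0,"az":0,"claw":-1},
    {"tx":0,"ty":0,"tz":0,"ax":0,"ay":0,"az":0,"claw":-1}
  ]
}}

```text
time_s: 7.8
tcp_pos: [0.4313, -0.2126, 0.021]
eef_rot: [180.0, -0.0, -162.2]
contact_force: [1.0, 0.5, 0.1]
gripper_width: 0.0005
```

Request:
{"fn": "step_arm", "kwargs": {
  "increments": [
    {"tx":0,"ty":0,"tz":-1.5,"ax":0,"ay":0,"az":0,"claw":-1},
    {"tx":0,"ty":0,"tz":0,"ax":0,"ay":0,"az":0,"claw":-1},
    {"tx":0,"ty":0,"tz":0,"ax":0,"ay":0,"az":0,"claw":-1}
  ]
}}

```text
time_s: 8.1
tcp_pos: [0.4314, -0.2126, 0.0196]
eef_rot: [180.0, -0.0, -162.2]
contact_force: [0.2, -0.6, -1.0]
gripper_width: 0.0005
```

Request:
{"fn": "step_arm", "kwargs": {
  "increments": [
    {"tx":0,"ty":0,"tz":-1.5,"ax":0,"ay":0,"az":0,"claw":-1},
    {"tx":0,"ty":0,"tz":0,"ax":0,"ay":0,"az":0,"claw":-1},
    {"tx":0,"ty":0,"tz":0,"ax":0,"ay":0,"az":0,"claw":-1}
  ]
}}

```text
time_s: 8.4
tcp_pos: [0.4314, -0.2127, 0.0181]
eef_rot: [180.0, -0.0, -162.2]
contact_force: [0.4, -0.3, 0.1]
gripper_width: 0.0007
```

Request:
{"fn": "step_arm", "kwargs": {
  "increments": [
    {"tx":0,"ty":0,"tz":-1.5,"ax":0,"ay":0,"az":0,"claw":-1},
    {"tx":0,"ty":0,"tz":0,"ax":0,"ay":0,"az":0,"claw":-1},
    {"tx":0,"ty":0,"tz":0,"ax":0,"ay":0,"az":0,"claw":-1}
  ]
}}

```text
time_s: 8.7
tcp_pos: [0.4314, -0.2126, 0.0166]
eef_rot: [180.0, -0.0, -162.2]
contact_force: [-0.3, 0.6, -0.4]
gripper_width: 0.0004
```

Run:
```python
from h import *
c=cap('scene'); p=cloud(c); g=c['image'].astype(int)
for v in range(152,178): print(v,[(*(int(x) for x in p[v,u]*1000),int(g[v,u].sum()/3)) for u in(323,330)])
w=cap('wrist'); pw=cloud(w)
for v in range(228,262,4): print(v,[(*(int(x) for x in pw[v,u]*1000),int(w['image'][v,u].sum()/3)) for u in(313,316,325,328)])
```

```text
152 [(460, -183, 100, 62), (451, -161, 108, 85)]
153 [(461, -183, 97, 82), (445, -169, 98, 128)]
154 [(442, -211, 73, 97), (435, -184, 84, 159)]
155 [(439, -215, 66, 94), (431, -189, 76, 138)]
156 [(439, -215, 63, 93), (432, -188, 73, 135)]
157 [(441, -212, 61, 92), (429, -192, 67, 138)]
158 [(436, -219, 52, 139), (429, -192, 63, 141)]
159 [(441, -212, 54, 197), (429, -192, 60, 141)]
160 [(438, -216, 47, 196), (428, -193, 55, 143)]
161 [(438, -218, 42, 175), (427, -195, 50, 147)]
162 [(442, -211, 44, 123), (427, -195, 46, 151)]
163 [(444, -209, 42, 125), (427, -196, 42, 155)]
164 [(443, -211, 37, 117), (428, -194, 40, 158)]
165 [(441, -212, 32, 133), (425, -198, 33, 172)]
166 [(436, -220, 22, 198), (426, -197, 31, 211)]
167 [(443, -211, 26, 231), (426, -197, 27, 230)]
168 [(442, -211, 22, 221), (427, -196, 24, 217)]
169 [(450, -201, 27, 182), (430, -191, 24, 194)]
170 [(450, -201, 23, 155), (431, -190, 21, 165)]
171 [(452, -198, 21, 157), (432, -189, 18, 166)]
172 [(451, -199, 17, 153), (434, -186, 17, 159)]
173 [(449, -202, 11, 145), (431, -190, 10, 156)]
174 [(450, -200, 8, 146), (
[... 273 characters left out ...]
, 180), (424, -217, 26, 147), (423, -212, 25, 148), (422, -211, 25, 167)]
236 [(423, -219, 37, 105), (423, -217, 34, 47), (422, -212, 32, 43), (421, -211, 34, 59)]
240 [(422, -219, 43, 96), (423, -217, 39, 40), (422, -213, 38, 32), (421, -211, 39, 45)]
244 [(423, -219, 45, 118), (424, -217, 44, 45), (422, -213, 44, 37), (422, -211, 44, 36)]
248 [(425, -218, 46, 128), (423, -217, 49, 40), (422, -213, 49, 29), (421, -211, 49, 37)]
252 [(427, -218, 46, 125), (423, -217, 53, 30), (422, -213, 53, 31), (421, -211, 54, 35)]
256 [(429, -217, 46, 95), (423, -217, 58, 32), (422, -213, 58, 33), (421, -212, 58, 36)]
260 [(424, -218, 62, 70), (424, -217, 61, 39), (422, -213, 63, 39), (422, -211, 61, 33)]
```

Depth shows the visible fingertips near z≈30 mm at a reported TCP of 16.6 mm, so the tip is at about TCP+13 mm, a 32 mm offset. Touching on down to confirm.

Request:
{"fn": "step_arm", "kwargs": {
  "increments": [
    {"tx":0,"ty":0,"tz":-2,"ax":0,"ay":0,"az":0,"claw":-1},
    {"tx":0,"ty":0,"tz":0,"ax":0,"ay":0,"az":0,"claw":-1},
    {"tx":0,"ty":0,"tz":0,"ax":0,"ay":0,"az":0,"claw":-1}
  ]
}}

```text
time_s: 9.1
tcp_pos: [0.4316, -0.2127, 0.0149]
eef_rot: [-180.0, 0.0, -162.2]
contact_force: [-0.4, 1.5, 5.5]
gripper_width: 0.0005
```

Request:
{"fn": "step_arm", "kwargs": {
  "increments": [
    {"tx":0,"ty":0,"tz":-1.5,"ax":0,"ay":0,"az":0,"claw":-1},
    {"tx":0,"ty":0,"tz":0,"ax":0,"ay":0,"az":0,"claw":-1},
    {"tx":0,"ty":0,"tz":0,"ax":0,"ay":0,"az":0,"claw":-1}
  ]
}}

```text
time_s: 9.4
tcp_pos: [0.4317, -0.2127, 0.0148]
eef_rot: [-180.0, 0.0, -162.1]
contact_force: [-6.1, 4.4, 23.7]
gripper_width: 0.0005
```

Request:
{"fn": "step_arm", "kwargs": {
  "increments": [
    {"tx":0,"ty":0,"tz":-1.5,"ax":0,"ay":0,"az":0,"claw":-1},
    {"tx":0,"ty":0,"tz":0,"ax":0,"ay":0,"az":0,"claw":-1},
    {"tx":0,"ty":0,"tz":0,"ax":0,"ay":0,"az":0,"claw":-1}
  ]
}}

```text
time_s: 9.7
tcp_pos: [0.4318, -0.2127, 0.0146]
eef_rot: [-179.9, 0.1, -162.1]
contact_force: [-12.5, 10.0, 43.1]
gripper_width: 0.0003
```

Contact is at reported z=0.015 on the 26 mm top, so the tip is at reported z + 11 mm, i.e. the readings are 30 mm low. I'll use that from here on.

Request:
{"fn": "step_arm", "kwargs": {
  "increments": [
    {"tx":0,"ty":0,"tz":25,"ax":0,"ay":0,"az":0,"claw":0.5},
    {"tx":0,"ty":0,"tz":25,"ax":0,"ay":0,"az":0,"claw":0.5},
    {"tx":0,"ty":0,"tz":0,"ax":0,"ay":0,"az":0,"claw":0.5},
    {"tx":0,"ty":0,"tz":0,"ax":0,"ay":0,"az":0,"claw":0.5},
    {"tx":0,"ty":0,"tz":0,"ax":0,"ay":0,"az":0,"claw":0.5},
    {"tx":0,"ty":0,"tz":0,"ax":0,"ay":0,"az":0,"claw":0.5},
    {"tx":0,"ty":0,"tz":0,"ax":0,"ay":0,"az":0,"claw":0.5},
    {"tx":0,"ty":0,"tz":0,"ax":0,"ay":0,"az":0,"claw":0.5},
    {"tx":0,"ty":0,"tz":0,"ax":0,"ay":0,"az":0,"claw":0.5},
    {"tx":0,"ty":0,"tz":-25,"ax":0,"ay":0,"az":0,"claw":0.5},
    {"tx":0,"ty":0,"tz":-25,"ax":0,"ay":0,"az":0,"claw":0.5},
    {"tx":0,"ty":0,"tz":-18,"ax":0,"ay":0,"az":0,"claw":0.5}
  ],
  "newtons": 25
}}

```text
time_s: 10.9
tcp_pos: [0.431, -0.2126, -0.0075]
eef_rot: [180.0, -0.0, -162.2]
contact_force: [-0.6, 0.2, 0.3]
gripper_width: 0.0655
```

Request:
{"fn": "step_arm", "kwargs": {
  "increments": [
    {"tx":0,"ty":0,"tz":0,"ax":0,"ay":0,"az":0,"claw":-1},
    {"tx":0,"ty":0,"tz":0,"ax":0,"ay":0,"az":0,"claw":-1},
    {"tx":0,"ty":0,"tz":0,"ax":0,"ay":0,"az":0,"claw":-1},
    {"tx":0,"ty":0,"tz":0,"ax":0,"ay":0,"az":0,"claw":-1},
    {"tx":0,"ty":0,"tz":0,"ax":0,"ay":0,"az":0,"claw":-1},
    {"tx":0,"ty":0,"tz":0,"ax":0,"ay":0,"az":0,"claw":-1},
    {"tx":0,"ty":0,"tz":10,"ax":0,"ay":0,"az":0,"claw":-1},
    {"tx":0,"ty":0,"tz":35,"ax":0,"ay":0,"az":0,"claw":-1},
    {"tx":0,"ty":0,"tz":35,"ax":0,"ay":0,"az":0,"claw":-1},
    {"tx":0,"ty":0,"tz":35,"ax":0,"ay":0,"az":0,"claw":-1}
  ],
  "newtons": 25
}}

```text
time_s: 11.9
tcp_pos: [0.4309, -0.2127, 0.1106]
eef_rot: [180.0, -0.0, -162.2]
contact_force: [0.7, -1.0, -1.5]
gripper_width: 0.0472
```

Request:
{"fn": "step_arm", "kwargs": {
  "increments": [
    {"tx":40,"ty":-1,"tz":5,"ax":0,"ay":0,"az":0,"claw":-1},
    {"tx":40,"ty":-1,"tz":0,"ax":0,"ay":0,"az":0,"claw":-1},
    {"tx":40,"ty":-1,"tz":0,"ax":0,"ay":0,"az":0,"claw":-1},
    {"tx":40,"ty":-1,"tz":0,"ax":0,"ay":0,"az":0,"claw":-1},
    {"tx":38,"ty":-1,"tz":0,"ax":0,"ay":0,"az":0,"claw":-1},
    {"tx":0,"ty":0,"tz":0,"ax":0,"ay":0,"az":0,"claw":-1},
    {"tx":0,"ty":0,"tz":0,"ax":0,"ay":0,"az":0,"claw":-1}
  ]
}}

```text
time_s: 12.6
tcp_pos: [0.6293, -0.2175, 0.1132]
eef_rot: [180.0, -0.1, -162.2]
contact_force: [-0.0, -1.0, -0.0]
gripper_width: 0.0473
```

Request:
{"fn": "step_arm", "kwargs": {
  "increments": [
    {"tx":0,"ty":0,"tz":-35,"ax":0,"ay":0,"az":0,"claw":-1},
    {"tx":0,"ty":0,"tz":-35,"ax":0,"ay":0,"az":0,"claw":-1},
    {"tx":0,"ty":0,"tz":0,"ax":0,"ay":0,"az":0,"claw":-1},
    {"tx":0,"ty":0,"tz":0,"ax":0,"ay":0,"az":0,"claw":0.27},
    {"tx":0,"ty":0,"tz":0,"ax":0,"ay":0,"az":0,"claw":0.27},
    {"tx":0,"ty":0,"tz":0,"ax":0,"ay":0,"az":0,"claw":0.27},
    {"tx":0,"ty":0,"tz":0,"ax":0,"ay":0,"az":0,"claw":0.27},
    {"tx":0,"ty":0,"tz":35,"ax":0,"ay":0,"az":0,"claw":0.27},
    {"tx":0,"ty":0,"tz":35,"ax":0,"ay":0,"az":0,"claw":0.5}
  ]
}}

```text
time_s: 13.5
tcp_pos: [0.6287, -0.2176, 0.1142]
eef_rot: [180.0, -0.1, -162.2]
contact_force: [0.5, 0.0, 1.5]
gripper_width: 0.0594
```

Request:
{"fn": "step_arm", "kwargs": {
  "increments": [
    {"tx":-39,"ty":24,"tz":0,"ax":0,"ay":0,"az":0,"claw":0.5},
    {"tx":-39,"ty":24,"tz":0,"ax":0,"ay":0,"az":0,"claw":0.5},
    {"tx":-39,"ty":24,"tz":0,"ax":0,"ay":0,"az":0,"claw":0.5},
    {"tx":-39,"ty":24,"tz":0,"ax":0,"ay":0,"az":0,"claw":0.5},
    {"tx":-39,"ty":23,"tz":0,"ax":0,"ay":0,"az":0,"claw":0.5},
    {"tx":0,"ty":0,"tz":0,"ax":0,"ay":0,"az":0,"claw":0.5},
    {"tx":0,"ty":0,"tz":-40,"ax":0,"ay":0,"az":0,"claw":0.5},
    {"tx":0,"ty":0,"tz":-40,"ax":0,"ay":0,"az":0,"claw":0.5},
    {"tx":0,"ty":0,"tz":-30,"ax":0,"ay":0,"az":0,"claw":0.5},
    {"tx":0,"ty":0,"tz":-10,"ax":0,"ay":0,"az":0,"claw":0.5},
    {"tx":0,"ty":0,"tz":0,"ax":0,"ay":0,"az":0,"claw":0.5}
  ],
  "newtons": 25
}}

```text
time_s: 14.6
tcp_pos: [0.434, -0.0989, -0.0069]
eef_rot: [180.0, -0.1, -162.2]
contact_force: [1.0, -0.5, 0.3]
gripper_width: 0.0658
```

Request:
{"fn": "step_arm", "kwargs": {
  "increments": [
    {"tx":0,"ty":0,"tz":0,"ax":0,"ay":0,"az":0,"claw":-1},
    {"tx":0,"ty":0,"tz":0,"ax":0,"ay":0,"az":0,"claw":-1},
    {"tx":0,"ty":0,"tz":0,"ax":0,"ay":0,"az":0,"claw":-1},
    {"tx":0,"ty":0,"tz":0,"ax":0,"ay":0,"az":0,"claw":-1},
    {"tx":0,"ty":0,"tz":0,"ax":0,"ay":0,"az":0,"claw":-1},
    {"tx":0,"ty":0,"tz":0,"ax":0,"ay":0,"az":0,"claw":-1},
    {"tx":0,"ty":0,"tz":10,"ax":0,"ay":0,"az":0,"claw":-1},
    {"tx":0,"ty":0,"tz":35,"ax":0,"ay":0,"az":0,"claw":-1},
    {"tx":0,"ty":0,"tz":35,"ax":0,"ay":0,"az":0,"claw":-1},
    {"tx":0,"ty":0,"tz":40,"ax":0,"ay":0,"az":0,"claw":-1}
  ],
  "newtons": 25
}}

```text
time_s: 15.6
tcp_pos: [0.4335, -0.0988, 0.1154]
eef_rot: [180.0, -0.0, -162.2]
contact_force: [2.4, 0.1, -1.5]
gripper_width: 0.0472
```

Request:
{"fn": "step_arm", "kwargs": {
  "increments": [
    {"tx":40,"ty":-17.5,"tz":0,"ax":0,"ay":0,"az":0,"claw":-1},
    {"tx":40,"ty":-17.5,"tz":0,"ax":0,"ay":0,"az":0,"claw":-1},
    {"tx":40,"ty":-17.5,"tz":0,"ax":0,"ay":0,"az":0,"claw":-1},
    {"tx":40,"ty":-17.5,"tz":0,"ax":0,"ay":0,"az":0,"claw":-1},
    {"tx":40,"ty":-17.5,"tz":0,"ax":0,"ay":0,"az":0,"claw":-1},
    {"tx":38,"ty":-17.5,"tz":0,"ax":0,"ay":0,"az":0,"claw":-1},
    {"tx":0,"ty":0,"tz":0,"ax":0,"ay":0,"az":0,"claw":-1},
    {"tx":0,"ty":0,"tz":0,"ax":0,"ay":0,"az":0,"claw":-1}
  ]
}}

```text
time_s: 16.4
tcp_pos: [0.6722, -0.2041, 0.1131]
eef_rot: [180.0, -0.1, -162.3]
contact_force: [-0.4, 0.5, -1.6]
gripper_width: 0.0467
```

Request:
{"fn": "step_arm", "kwargs": {
  "increments": [
    {"tx":0,"ty":0,"tz":-35,"ax":0,"ay":0,"az":0,"claw":-1},
    {"tx":0,"ty":0,"tz":-35,"ax":0,"ay":0,"az":0,"claw":-1},
    {"tx":0,"ty":0,"tz":0,"ax":0,"ay":0,"az":0,"claw":-1},
    {"tx":0,"ty":0,"tz":0,"ax":0,"ay":0,"az":0,"claw":0.27},
    {"tx":0,"ty":0,"tz":0,"ax":0,"ay":0,"az":0,"claw":0.27},
    {"tx":0,"ty":0,"tz":0,"ax":0,"ay":0,"az":0,"claw":0.27},
    {"tx":0,"ty":0,"tz":0,"ax":0,"ay":0,"az":0,"claw":0.27},
    {"tx":0,"ty":0,"tz":35,"ax":0,"ay":0,"az":0,"claw":0.27},
    {"tx":0,"ty":0,"tz":35,"ax":0,"ay":0,"az":0,"claw":0.5}
  ]
}}

```text
time_s: 17.3
tcp_pos: [0.6717, -0.2036, 0.1141]
eef_rot: [180.0, -0.1, -162.2]
contact_force: [1.2, 0.0, 1.0]
gripper_width: 0.0594
```

```bash
cat > objs.py <<'E'
from h import *
for n in('scene','side'):
  c=cap(n,n+'_l'); P=cloud(c).reshape(-1,3); print(n)
  for q in comps(P[(P[:,2]>.0205)&(P[:,2]<.03)]):
    if .38<q[0]<.62 and -.3<q[1]<.4: print('  ',q)
  a=P[(np.hypot(P[:,0]-.65,P[:,1]+.211)<.058)&(P[:,2]>.012)&(P[:,2]<.12)]; print(' tub',[(q[:4]) for q in comps(a[a[:,2]<.07])])
  a=P[(np.hypot(P[:,0]-.654,P[:,1]-.165)<.052)&(P[:,2]>.012)&(P[:,2]<.12)]; print(' bin',[(q[:4]) for q in comps(a)])
E
python3 objs.py
```

```text
scene
   (0.6142, -0.2599, 88, 25, 131, 88)
   (0.6092, 0.1146, 76, 22, 108, 57)
   (0.5106, -0.0567, 64, 44, 103, 436)
   (0.5054, 0.0664, 63, 43, 112, 445)
   (0.4348, 0.1027, 52, 51, 50, 416)
   (0.432, 0.221, 54, 49, 45, 423)
   (0.4321, -0.0006, 69, 43, 79, 448)
 tub [(0.627, -0.2274, 43, 29)]
 bin []
side
   (0.5111, -0.0579, 63, 42, 107, 467)
   (0.5067, 0.0664, 61, 45, 113, 387)
   (0.432, 0.222, 52, 44, 0, 384)
   (0.4354, 0.1003, 50, 49, 126, 400)
   (0.4323, -0.0039, 61, 45, 81, 474)
 tub [(0.6537, -0.2085, 97, 53)]
 bin []
```

Request:
{"fn": "step_arm", "kwargs": {
  "increments": [
    {"tx":-29.6,"ty":38,"tz":0,"ax":0,"ay":0,"az":0,"claw":0.5},
    {"tx":-29.6,"ty":38,"tz":0,"ax":0,"ay":0,"az":0,"claw":0.5},
    {"tx":-29.6,"ty":38,"tz":0,"ax":0,"ay":0,"az":0,"claw":0.5},
    {"tx":-29.6,"ty":38,"tz":0,"ax":0,"ay":0,"az":0,"claw":0.5},
    {"tx":-29.6,"ty":38,"tz":0,"ax":0,"ay":0,"az":0,"claw":0.5},
    {"tx":-29.6,"ty":38,"tz":0,"ax":0,"ay":0,"az":0,"claw":0.5},
    {"tx":-29.6,"ty":38,"tz":0,"ax":0,"ay":0,"az":0,"claw":0.5},
    {"tx":-29.6,"ty":39,"tz":0,"ax":0,"ay":0,"az":0,"claw":0.5},
    {"tx":0,"ty":0,"tz":0,"ax":0,"ay":0,"az":0,"claw":0.5},
    {"tx":0,"ty":0,"tz":-40,"ax":0,"ay":0,"az":0,"claw":0.5},
    {"tx":0,"ty":0,"tz":-30,"ax":0,"ay":0,"az":0,"claw":0.5},
    {"tx":0,"ty":0,"tz":0,"ax":0,"ay":0,"az":0,"claw":0.5}
  ],
  "newtons": 25
}}

```text
time_s: 18.6
tcp_pos: [0.4337, 0.1, 0.0414]
eef_rot: [-179.9, -0.3, -162.2]
contact_force: [0.0, -0.3, 1.0]
gripper_width: 0.0659
```

Request:
{"fn": "step_arm", "kwargs": {
  "increments": [
    {"tx":0,"ty":0,"tz":-30,"ax":0,"ay":0,"az":0,"claw":0.5},
    {"tx":0,"ty":0,"tz":-20,"ax":0,"ay":0,"az":0,"claw":0.5},
    {"tx":0,"ty":0,"tz":0,"ax":0,"ay":0,"az":0,"claw":-1},
    {"tx":0,"ty":0,"tz":0,"ax":0,"ay":0,"az":0,"claw":-1},
    {"tx":0,"ty":0,"tz":0,"ax":0,"ay":0,"az":0,"claw":-1},
    {"tx":0,"ty":0,"tz":0,"ax":0,"ay":0,"az":0,"claw":-1},
    {"tx":0,"ty":0,"tz":0,"ax":0,"ay":0,"az":0,"claw":-1},
    {"tx":0,"ty":0,"tz":0,"ax":0,"ay":0,"az":0,"claw":-1},
    {"tx":0,"ty":0,"tz":10,"ax":0,"ay":0,"az":0,"claw":-1},
    {"tx":0,"ty":0,"tz":35,"ax":0,"ay":0,"az":0,"claw":-1},
    {"tx":0,"ty":0,"tz":35,"ax":0,"ay":0,"az":0,"claw":-1},
    {"tx":0,"ty":0,"tz":40,"ax":0,"ay":0,"az":0,"claw":-1}
  ],
  "newtons": 25
}}

```text
time_s: 19.8
tcp_pos: [0.4348, 0.1009, 0.1155]
eef_rot: [-180.0, -0.0, -162.2]
contact_force: [1.1, -0.1, -0.8]
gripper_width: 0.0474
```

Request:
{"fn": "step_arm", "kwargs": {
  "increments": [
    {"tx":18.8,"ty":-26.3,"tz":0,"ax":0,"ay":0,"az":8.2,"claw":-1},
    {"tx":18.8,"ty":-26.3,"tz":0,"ax":0,"ay":0,"az":8.2,"claw":-1},
    {"tx":18.8,"ty":-26.3,"tz":0,"ax":0,"ay":0,"az":8.2,"claw":-1},
    {"tx":18.8,"ty":-26.3,"tz":0,"ax":0,"ay":0,"az":8.2,"claw":-1},
    {"tx":18.8,"ty":-26.3,"tz":0,"ax":0,"ay":0,"az":8.2,"claw":-1},
    {"tx":18.8,"ty":-26.3,"tz":0,"ax":0,"ay":0,"az":8.2,"claw":-1},
    {"tx":18.8,"ty":-26.3,"tz":0,"ax":0,"ay":0,"az":8.2,"claw":-1},
    {"tx":18.8,"ty":-26.3,"tz":0,"ax":0,"ay":0,"az":8.2,"claw":-1},
    {"tx":18.8,"ty":-26.3,"tz":0,"ax":0,"ay":0,"az":8.2,"claw":-1},
    {"tx":18.8,"ty":-26.3,"tz":0,"ax":0,"ay":0,"az":8.2,"claw":-1},
    {"tx":18.8,"ty":-26.3,"tz":0,"ax":0,"ay":0,"az":8,"claw":-1},
    {"tx":0,"ty":0,"tz":0,"ax":0,"ay":0,"az":0,"claw":-1}
  ]
}}

```text
time_s: 21.0
tcp_pos: [0.6436, -0.1906, 0.1141]
eef_rot: [-180.0, -0.0, -72.1]
contact_force: [-1.2, -0.3, -0.6]
gripper_width: 0.047
```

```bash
python3 - <<'E'
from h import *
s=r.get_state(); print(s['joints'].round(1),s['tcp_pos'],s['eef_rot'])
E
python3 objs.py|tail -12
```

```text
[  0.1  24.4  -7.3   0.  -58.3  17.8] [ 0.6435851  -0.19059275  0.11408647] [-1.79987681e+02 -3.88886931e-02 -7.20786671e+01]
   (0.507, 0.0679, 62, 45, 111, 440)
   (0.4318, 0.2212, 51, 50, 106, 424)
   (0.4326, -0.0003, 67, 44, 74, 459)
 tub [(0.6252, -0.2291, 45, 30)]
 bin []
side
   (0.5111, -0.0589, 62, 42, 105, 441)
   (0.5069, 0.0657, 61, 42, 114, 426)
   (0.432, 0.222, 52, 44, 0, 307)
   (0.4328, -0.004, 62, 43, 79, 475)
 tub [(0.6548, -0.211, 96, 51)]
 bin []
```

Request:
{"fn": "step_arm", "kwargs": {
  "increments": [
    {"tx":0,"ty":0,"tz":-35,"ax":0,"ay":0,"az":0,"claw":-1},
    {"tx":0,"ty":0,"tz":-32,"ax":0,"ay":0,"az":0,"claw":-1},
    {"tx":0,"ty":0,"tz":0,"ax":0,"ay":0,"az":0,"claw":-1},
    {"tx":0,"ty":0,"tz":0,"ax":0,"ay":0,"az":0,"claw":0.27},
    {"tx":0,"ty":0,"tz":0,"ax":0,"ay":0,"az":0,"claw":0.27},
    {"tx":0,"ty":0,"tz":0,"ax":0,"ay":0,"az":0,"claw":0.27},
    {"tx":0,"ty":0,"tz":0,"ax":0,"ay":0,"az":0,"claw":0.27},
    {"tx":0,"ty":0,"tz":35,"ax":0,"ay":0,"az":0,"claw":0.27},
    {"tx":0,"ty":0,"tz":35,"ax":0,"ay":0,"az":0,"claw":0.5}
  ]
}}

```text
time_s: 22.0
tcp_pos: [0.6415, -0.1878, 0.117]
eef_rot: [179.9, 0.0, -72.3]
contact_force: [1.4, 0.9, 0.8]
gripper_width: 0.0597
```

Request:
{"fn": "step_arm", "kwargs": {
  "increments": [
    {"tx":-21,"ty":41,"tz":0,"ax":0,"ay":0,"az":0,"claw":0.5},
    {"tx":-21,"ty":41,"tz":0,"ax":0,"ay":0,"az":0,"claw":0.5},
    {"tx":-21,"ty":41,"tz":0,"ax":0,"ay":0,"az":0,"claw":0.5},
    {"tx":-21,"ty":41,"tz":0,"ax":0,"ay":0,"az":0,"claw":0.5},
    {"tx":-21,"ty":41,"tz":0,"ax":0,"ay":0,"az":0,"claw":0.5},
    {"tx":-21,"ty":41,"tz":0,"ax":0,"ay":0,"az":0,"claw":0.5},
    {"tx":-21,"ty":41,"tz":0,"ax":0,"ay":0,"az":0,"claw":0.5},
    {"tx":-21,"ty":41,"tz":0,"ax":0,"ay":0,"az":0,"claw":0.5},
    {"tx":-21,"ty":41,"tz":0,"ax":0,"ay":0,"az":0,"claw":0.5},
    {"tx":-21,"ty":41,"tz":0,"ax":0,"ay":0,"az":0,"claw":0.5},
    {"tx":0,"ty":0,"tz":0,"ax":0,"ay":0,"az":0,"claw":0.5},
    {"tx":0,"ty":0,"tz":-40,"ax":0,"ay":0,"az":0,"claw":0.5}
  ],
  "newtons": 25
}}

```text
time_s: 23.2
tcp_pos: [0.4349, 0.2269, 0.0812]
eef_rot: [-179.4, 0.3, -72.0]
contact_force: [0.9, 0.8, -0.2]
gripper_width: 0.0654
```

Request:
{"fn": "step_arm", "kwargs": {
  "increments": [
    {"tx":0,"ty":0,"tz":-40,"ax":0,"ay":0,"az":0,"claw":0.5},
    {"tx":0,"ty":0,"tz":0,"ax":0,"ay":0,"az":0,"claw":0.5}
  ],
  "newtons": 25
}}

```text
time_s: 23.4
tcp_pos: [0.4298, 0.2196, 0.0332]
eef_rot: [179.6, -0.2, -72.3]
contact_force: [0.3, -1.1, 1.1]
gripper_width: 0.0658
```

Settled nearby (dynamic lag only). Now down to -0.006, close, lift.

Request:
{"fn": "step_arm", "kwargs": {
  "increments": [
    {"tx":0,"ty":0,"tz":-25,"ax":0,"ay":0,"az":0,"claw":0.5},
    {"tx":0,"ty":0,"tz":-15,"ax":0,"ay":0,"az":0,"claw":0.5},
    {"tx":0,"ty":0,"tz":0,"ax":0,"ay":0,"az":0,"claw":-1},
    {"tx":0,"ty":0,"tz":0,"ax":0,"ay":0,"az":0,"claw":-1},
    {"tx":0,"ty":0,"tz":0,"ax":0,"ay":0,"az":0,"claw":-1},
    {"tx":0,"ty":0,"tz":0,"ax":0,"ay":0,"az":0,"claw":-1},
    {"tx":0,"ty":0,"tz":0,"ax":0,"ay":0,"az":0,"claw":-1},
    {"tx":0,"ty":0,"tz":0,"ax":0,"ay":0,"az":0,"claw":-1},
    {"tx":0,"ty":0,"tz":10,"ax":0,"ay":0,"az":0,"claw":-1},
    {"tx":0,"ty":0,"tz":35,"ax":0,"ay":0,"az":0,"claw":-1},
    {"tx":0,"ty":0,"tz":35,"ax":0,"ay":0,"az":0,"claw":-1},
    {"tx":0,"ty":0,"tz":40,"ax":0,"ay":0,"az":0,"claw":-1}
  ],
  "newtons": 25
}}

```text
time_s: 24.6
tcp_pos: [0.4317, 0.2218, 0.1186]
eef_rot: [180.0, -0.0, -72.3]
contact_force: [-0.1, 0.7, -1.0]
gripper_width: 0.047
```

Run:
```python
from h import *
c=cap('scene'); s=cap('side')
X=r.get_state()['tcp_pos']; print(X)
cv2.imwrite('pics/b1.png',np.hstack([cv2.resize(s['image'][225:305,295:385],(450,400)),cv2.resize(c['image'][150:220,230:300],(350,350))[:,:].copy() if 0 else cv2.copyMakeBorder(cv2.resize(c['image'][150:220,230:300],(350,350)),0,50,0,0,cv2.BORDER_CONSTANT)]))
P=cloud(s).reshape(-1,3); a=P[(np.hypot(P[:,0]-.65,P[:,1]+.211)<.06)&(P[:,2]>.012)&(P[:,2]<.08)]
for lo in np.arange(.01,.08,.01): print(round(lo,2),[q[:4] for q in comps(a[(a[:,2]>lo)&(a[:,2]<lo+.01)],amin=15)])
```

```text
[0.43493964 0.22466346 0.12303605]
0.01 []
0.02 [(0.6729, -0.2245, 34, 10), (0.6358, -0.1976, 44, 29)]
0.03 [(0.6497, -0.2058, 97, 61)]
0.04 [(0.6688, -0.2065, 49, 31), (0.6267, -0.1786, 45, 30)]
0.05 [(0.6252, -0.1788, 30, 24)]
0.06 []
0.07 []
0.08 []
```

View pics/b1.png

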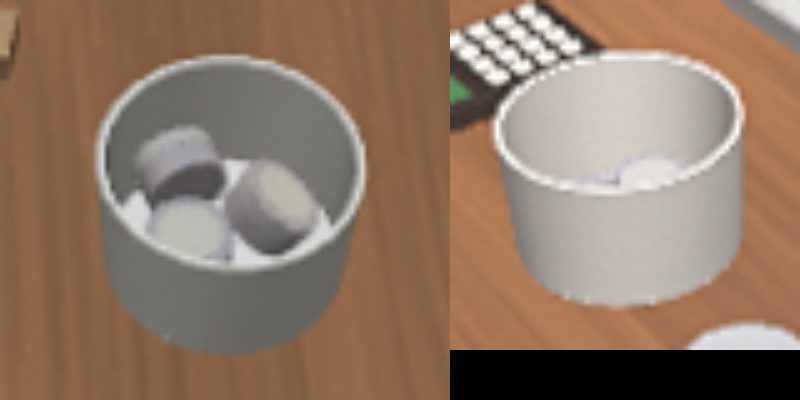

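Tub picture: three tins inside, one flat (crop px (190,230)), two leaning (270,205) and (180,165). The free floor is at the back right, so tin 4 goes there.

Request:
{"fn": "step_arm", "kwargs": {
  "increments": [
    {"tx":20.8,"ty":-37.2,"tz":0,"ax":0,"ay":0,"az":-3.9,"claw":-1},
    {"tx":20.8,"ty":-37.2,"tz":0,"ax":0,"ay":0,"az":-3.9,"claw":-1},
    {"tx":20.8,"ty":-37.2,"tz":0,"ax":0,"ay":0,"az":-3.9,"claw":-1},
    {"tx":20.8,"ty":-37.2,"tz":0,"ax":0,"ay":0,"az":-3.9,"claw":-1},
    {"tx":20.8,"ty":-37.2,"tz":0,"ax":0,"ay":0,"az":-3.9,"claw":-1},
    {"tx":20.8,"ty":-37.2,"tz":0,"ax":0,"ay":0,"az":-3.9,"claw":-1},
    {"tx":20.8,"ty":-37.2,"tz":0,"ax":0,"ay":0,"az":-3.9,"claw":-1},
    {"tx":20.8,"ty":-37.2,"tz":0,"ax":0,"ay":0,"az":-3.9,"claw":-1},
    {"tx":20.8,"ty":-37.2,"tz":0,"ax":0,"ay":0,"az":-3.9,"claw":-1},
    {"tx":20.8,"ty":-37.2,"tz":0,"ax":0,"ay":0,"az":-3.9,"claw":-1},
    {"tx":20.8,"ty":-37.2,"tz":0,"ax":0,"ay":0,"az":-4,"claw":-1},
    {"tx":0,"ty":0,"tz":0,"ax":0,"ay":0,"az":0,"claw":-1}
  ]
}}

```text
time_s: 25.9
tcp_pos: [0.6623, -0.1913, 0.1163]
eef_rot: [-180.0, -0.0, -115.6]
contact_force: [-0.6, 0.6, -1.1]
gripper_width: 0.0468
```

Request:
{"fn": "step_arm", "kwargs": {
  "increments": [
    {"tx":0,"ty":0,"tz":0,"ax":0,"ay":0,"az":0,"claw":-1},
    {"tx":0,"ty":0,"tz":0,"ax":0,"ay":0,"az":0,"claw":-1}
  ]
}}

```text
time_s: 26.1
tcp_pos: [0.6605, -0.1864, 0.1169]
eef_rot: [180.0, 0.0, -115.2]
contact_force: [-0.1, 0.4, -0.6]
gripper_width: 0.0471
```

Request:
{"fn": "step_arm", "kwargs": {
  "increments": [
    {"tx":0,"ty":-1,"tz":-30,"ax":0,"ay":0,"az":0,"claw":-1},
    {"tx":0,"ty":0,"tz":-25,"ax":0,"ay":0,"az":0,"claw":-1},
    {"tx":0,"ty":0,"tz":0,"ax":0,"ay":0,"az":0,"claw":-1},
    {"tx":0,"ty":0,"tz":0,"ax":0,"ay":0,"az":0,"claw":0.27},
    {"tx":0,"ty":0,"tz":0,"ax":0,"ay":0,"az":0,"claw":0.27},
    {"tx":0,"ty":0,"tz":0,"ax":0,"ay":0,"az":0,"claw":0.27},
    {"tx":0,"ty":0,"tz":0,"ax":0,"ay":0,"az":0,"claw":0.27},
    {"tx":0,"ty":0,"tz":35,"ax":0,"ay":0,"az":0,"claw":0.27},
    {"tx":0,"ty":0,"tz":25,"ax":0,"ay":0,"az":0,"claw":0.5}
  ]
}}

```text
time_s: 27.0
tcp_pos: [0.6613, -0.1881, 0.1233]
eef_rot: [-180.0, -0.0, -115.2]
contact_force: [0.7, -0.1, 1.0]
gripper_width: 0.0596
```

```bash
python3 objs.py
python3 - <<'E'
from h import *
s=cap('side')
cv2.imwrite('pics/b2.png',cv2.resize(s['image'][225:305,295:385],(450,400)))
P=cloud(s).reshape(-1,3); a=P[(np.hypot(P[:,0]-.65,P[:,1]+.211)<.06)&(P[:,2]>.012)&(P[:,2]<.09)]
for lo in np.arange(.01,.09,.01): print(round(lo,2),[q[:4] for q in comps(a[(a[:,2]>lo)&(a[:,2]<lo+.01)],amin=15)])
# carton fits from colour tops (white band + brown) via side and scene
E
```

```text
scene
   (0.5116, -0.0558, 62, 40, 99, 374)
   (0.5062, 0.0674, 61, 45, 117, 398)
   (0.4324, -0.0015, 67, 42, 80, 465)
 tub []
 bin []
side
   (0.5111, -0.0587, 62, 42, 103, 464)
   (0.5061, 0.0653, 63, 41, 112, 403)
   (0.4324, -0.0039, 61, 45, 81, 459)
 tub [(0.6515, -0.1952, 97, 79)]
 bin []
0.01 []
0.02 [(0.6361, -0.211, 54, 48), (0.6125, -0.2105, 15, 13)]
0.03 [(0.6428, -0.2091, 92, 60)]
0.04 [(0.6739, -0.2089, 45, 27), (0.625, -0.178, 41, 30)]
0.05 [(0.668, -0.2061, 34, 25), (0.6322, -0.1794, 34, 33)]
0.06 [(0.6626, -0.1813, 50, 38)]
0.07 [(0.659, -0.185, 42, 22)]
0.08 []
```

View pics/b2.png

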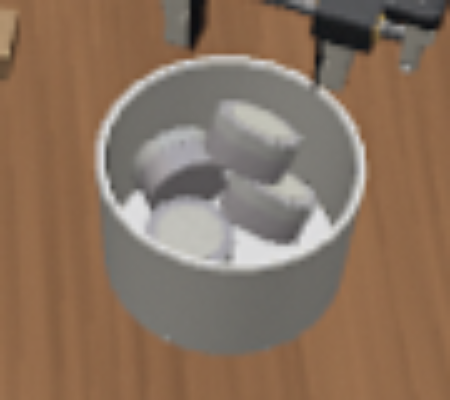

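Tin 4 sits tilted on top of the two leaning tins (crop px (255,140)), reaching about 78 mm, too close to the lid's boss. I'll nudge its outer side down with closed fingers.

Request:
{"fn": "step_arm", "kwargs": {
  "increments": [
    {"tx":6,"ty":12,"tz":0,"ax":0,"ay":0,"az":0,"claw":-1},
    {"tx":0,"ty":0,"tz":0,"ax":0,"ay":0,"az":0,"claw":-1},
    {"tx":0,"ty":0,"tz":0,"ax":0,"ay":0,"az":0,"claw":-1},
    {"tx":0,"ty":0,"tz":0,"ax":0,"ay":0,"az":0,"claw":-1},
    {"tx":0,"ty":0,"tz":0,"ax":0,"ay":0,"az":0,"claw":-1},
    {"tx":0,"ty":0,"tz":0,"ax":0,"ay":0,"az":0,"claw":-1},
    {"tx":0,"ty":0,"tz":0,"ax":0,"ay":0,"az":0,"claw":-1},
    {"tx":0,"ty":0,"tz":-25,"ax":0,"ay":0,"az":0,"claw":-1},
    {"tx":0,"ty":0,"tz":-25,"ax":0,"ay":0,"az":0,"claw":-1},
    {"tx":0,"ty":0,"tz":-8,"ax":0,"ay":0,"az":0,"claw":-1},
    {"tx":0,"ty":0,"tz":-8,"ax":0,"ay":0,"az":0,"claw":-1}
  ]
}}

```text
time_s: 28.25
tcp_pos: [0.6685, -0.178, 0.0613]
eef_rot: [-179.8, -0.2, -115.1]
contact_force: [-19.6, 1.8, 66.5]
gripper_width: 0.0006
```

Request:
{"fn": "step_arm", "kwargs": {
  "increments": [
    {"tx":0,"ty":0,"tz":-5,"ax":0,"ay":0,"az":0,"claw":-1},
    {"tx":0,"ty":0,"tz":0,"ax":0,"ay":0,"az":0,"claw":-1},
    {"tx":0,"ty":0,"tz":-3,"ax":0,"ay":0,"az":0,"claw":-1},
    {"tx":0,"ty":0,"tz":0,"ax":0,"ay":0,"az":0,"claw":-1}
  ]
}}

```text
time_s: 28.65
tcp_pos: [0.6733, -0.1783, 0.0577]
eef_rot: [-179.2, 0.1, -115.1]
contact_force: [-5.2, -0.7, 41.1]
gripper_width: 0.0
```

Request:
{"fn": "step_arm", "kwargs": {
  "increments": [
    {"tx":0,"ty":0,"tz":35,"ax":0,"ay":0,"az":0,"claw":-1},
    {"tx":0,"ty":0,"tz":40,"ax":0,"ay":0,"az":0,"claw":0.5},
    {"tx":0,"ty":0,"tz":0,"ax":0,"ay":0,"az":0,"claw":0.5}
  ]
}}

```text
time_s: 28.95
tcp_pos: [0.6708, -0.1767, 0.1302]
eef_rot: [-179.4, 0.2, -115.2]
contact_force: [0.9, -0.0, 0.7]
gripper_width: 0.0112
```

```bash
cat > tub.py <<'E'
from h import *
import sys
s=cap('side')
if len(sys.argv)>1: cv2.imwrite('pics/%s.png'%sys.argv[1],cv2.resize(s['image'][225:305,295:385],(450,400)))
P=cloud(s).reshape(-1,3); a=P[(np.hypot(P[:,0]-.65,P[:,1]+.211)<.061)&(P[:,2]>.012)&(P[:,2]<.1)]
for lo in np.arange(.02,.1,.01): print(round(lo,2),[q[:4] for q in comps(a[(a[:,2]>lo)&(a[:,2]<lo+.01)],amin=15)])
E
python3 tub.py b3
```

```text
0.02 [(0.6612, -0.2186, 47, 19), (0.625, -0.1934, 37, 12)]
0.03 [(0.6468, -0.2094, 101, 60)]
0.04 [(0.6689, -0.2096, 37, 33), (0.6374, -0.1733, 22, 11), (0.621, -0.185, 43, 27)]
0.05 [(0.6828, -0.1716, 45, 17), (0.6413, -0.1894, 69, 34)]
0.06 [(0.6645, -0.1833, 47, 38)]
0.07 [(0.6574, -0.1863, 35, 16)]
0.08 []
0.09 []
```

View pics/b3.png

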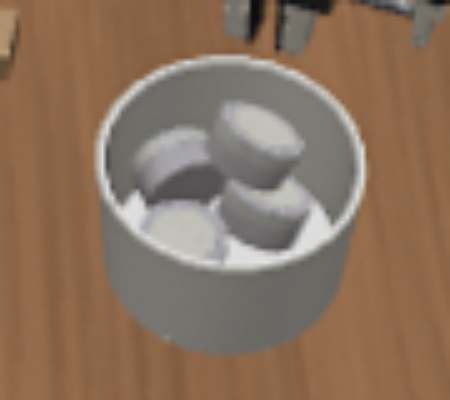

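Run:
```python
from h import *
for n in('side','side','scene'):
  P=cloud(cap(n)).reshape(-1,3); a=P[(np.hypot(P[:,0]-.65,P[:,1]+.211)<.058)&(P[:,2]>.06)&(P[:,2]<.1)]
  print(n,len(a),np.sort(a[:,2])[-8:].round(4))
```

```text
side 145 [0.0727 0.0729 0.0734 0.0743 0.0751 0.0754 0.0759 0.076 ]
side 137 [0.0727 0.0728 0.0729 0.0735 0.0737 0.0745 0.0747 0.0749]
scene 70 [0.0724 0.0726 0.0727 0.0732 0.0733 0.0735 0.0736 0.0741]
```

Tin tops are ≤75 mm, clear of the boss at 79 mm, so the stack stays. Next, the cartons.

Request:
{"fn": "step_arm", "kwargs": {
  "increments": [
    {"tx":-15.6,"ty":11.8,"tz":0,"ax":0,"ay":0,"az":-7.9,"claw":0.4},
    {"tx":-15.6,"ty":11.8,"tz":0,"ax":0,"ay":0,"az":-7.9,"claw":0.4},
    {"tx":-15.6,"ty":11.8,"tz":0,"ax":0,"ay":0,"az":-7.9,"claw":0.4},
    {"tx":-15.6,"ty":11.8,"tz":0,"ax":0,"ay":0,"az":-7.9,"claw":0.4},
    {"tx":-15.6,"ty":11.8,"tz":0,"ax":0,"ay":0,"az":-7.9,"claw":0.4},
    {"tx":-15.6,"ty":11.8,"tz":0,"ax":0,"ay":0,"az":-7.9,"claw":0.4},
    {"tx":-15.6,"ty":11.8,"tz":0,"ax":0,"ay":0,"az":-7.9,"claw":0.4},
    {"tx":-15.6,"ty":11.8,"tz":0,"ax":0,"ay":0,"az":-7.9,"claw":0.4},
    {"tx":-15.6,"ty":11.8,"tz":0,"ax":0,"ay":0,"az":-7.9,"claw":0.4},
    {"tx":-15.6,"ty":11.8,"tz":0,"ax":0,"ay":0,"az":-7.9,"claw":0.4},
    {"tx":0,"ty":0,"tz":0,"ax":0,"ay":0,"az":0,"claw":0.4},
    {"tx":0,"ty":0,"tz":0,"ax":0,"ay":0,"az":0,"claw":0.4}
  ],
  "newtons": 15
}}

```text
time_s: 30.35
tcp_pos: [0.5107, -0.0578, 0.1222]
eef_rot: [-180.0, -0.1, 165.9]
contact_force: [-0.7, 1.0, 0.6]
gripper_width: 0.0611
```

```bash
python3 - <<'E'
from h import *
s=r.get_state(); print(s['joints'].round(1),s['tcp_pos'],s['eef_rot'],s['contact_force'])
E
python3 objs.py
```

```text
[  15.5   10.3  -26.8    0.   -53.  -119.5] [ 0.5107286  -0.05782414  0.12216598] [-1.79965448e+02 -5.23504784e-02  1.65915149e+02] [-0.6614719   0.98947549  0.60340151]
scene
   (0.511, -0.0559, 62, 42, 97, 402)
   (0.5053, 0.0679, 61, 43, 108, 426)
   (0.4324, -0.0016, 66, 42, 76, 419)
 tub [(0.6134, -0.2237, 22, 19)]
 bin []
side
   (0.602, 0.1123, 56, 13, 95, 52)
   (0.5107, -0.0592, 63, 43, 104, 470)
   (0.432, -0.0027, 62, 43, 78, 476)
 tub [(0.6478, -0.1965, 97, 79)]
 bin []
```

Aligned. Descend 128 mm (tip at 5 mm), close, lift.

Request:
{"fn": "step_arm", "kwargs": {
  "increments": [
    {"tx":0,"ty":0,"tz":-45,"ax":0,"ay":0,"az":0,"claw":0.4},
    {"tx":0,"ty":0,"tz":-45,"ax":0,"ay":0,"az":0,"claw":0.4},
    {"tx":0,"ty":0,"tz":-28,"ax":0,"ay":0,"az":0,"claw":0.4},
    {"tx":0,"ty":0,"tz":-10,"ax":0,"ay":0,"az":0,"claw":0.4},
    {"tx":0,"ty":0,"tz":0,"ax":0,"ay":0,"az":0,"claw":-1},
    {"tx":0,"ty":0,"tz":0,"ax":0,"ay":0,"az":0,"claw":-1},
    {"tx":0,"ty":0,"tz":0,"ax":0,"ay":0,"az":0,"claw":-1},
    {"tx":0,"ty":0,"tz":0,"ax":0,"ay":0,"az":0,"claw":-1},
    {"tx":0,"ty":0,"tz":0,"ax":0,"ay":0,"az":0,"claw":-1},
    {"tx":0,"ty":0,"tz":0,"ax":0,"ay":0,"az":0,"claw":-1},
    {"tx":0,"ty":0,"tz":0,"ax":0,"ay":0,"az":0,"claw":-1}
  ],
  "newtons": 20
}}

```text
time_s: 31.55
tcp_pos: [0.5122, -0.0577, -0.0039]
eef_rot: [179.9, 0.1, 165.8]
contact_force: [-1.0, -0.4, 7.8]
gripper_width: 0.0359
```

Request:
{"fn": "step_arm", "kwargs": {
  "increments": [
    {"tx":0,"ty":0,"tz":10,"ax":0,"ay":0,"az":0,"claw":-1},
    {"tx":0,"ty":0,"tz":35,"ax":0,"ay":0,"az":0,"claw":-1},
    {"tx":0,"ty":0,"tz":45,"ax":0,"ay":0,"az":0,"claw":-1},
    {"tx":0,"ty":0,"tz":45,"ax":0,"ay":0,"az":0,"claw":-1},
    {"tx":0,"ty":0,"tz":10,"ax":0,"ay":0,"az":0,"claw":-1},
    {"tx":0,"ty":0,"tz":0,"ax":0,"ay":0,"az":0,"claw":-1}
  ]
}}

```text
time_s: 32.15
tcp_pos: [0.5123, -0.0576, 0.1425]
eef_rot: [179.8, 0.3, 165.7]
contact_force: [0.0, -0.3, -1.2]
gripper_width: 0.0357
```

Request:
{"fn": "step_arm", "kwargs": {
  "increments": [
    {"tx":25,"ty":31,"tz":0,"ax":0,"ay":0,"az":1,"claw":-1},
    {"tx":25,"ty":31,"tz":0,"ax":0,"ay":0,"az":1,"claw":-1},
    {"tx":25,"ty":31,"tz":0,"ax":0,"ay":0,"az":1,"claw":-1},
    {"tx":25,"ty":31,"tz":0,"ax":0,"ay":0,"az":1,"claw":-1},
    {"tx":25,"ty":31,"tz":0,"ax":0,"ay":0,"az":1,"claw":-1},
    {"tx":25,"ty":31,"tz":0,"ax":0,"ay":0,"az":1,"claw":-1},
    {"tx":25,"ty":31,"tz":0,"ax":0,"ay":0,"az":0,"claw":-1},
    {"tx":0,"ty":0,"tz":0,"ax":0,"ay":0,"az":0,"claw":-1},
    {"tx":0,"ty":0,"tz":0,"ax":0,"ay":0,"az":0,"claw":-1}
  ]
}}

```text
time_s: 33.05
tcp_pos: [0.685, 0.1595, 0.1367]
eef_rot: [-179.9, -0.2, 171.8]
contact_force: [-0.1, 0.5, -0.2]
gripper_width: 0.0364
```

Request:
{"fn": "step_arm", "kwargs": {
  "increments": [
    {"tx":0,"ty":0,"tz":-40,"ax":0,"ay":0,"az":0,"claw":-1},
    {"tx":0,"ty":0,"tz":-40,"ax":0,"ay":0,"az":0,"claw":-1},
    {"tx":0,"ty":0,"tz":0,"ax":0,"ay":0,"az":0,"claw":-1},
    {"tx":0,"ty":0,"tz":0,"ax":0,"ay":0,"az":0,"claw":0.05},
    {"tx":0,"ty":0,"tz":0,"ax":0,"ay":0,"az":0,"claw":0.05},
    {"tx":0,"ty":0,"tz":0,"ax":0,"ay":0,"az":0,"claw":0.05},
    {"tx":0,"ty":0,"tz":0,"ax":0,"ay":0,"az":0,"claw":0.05},
    {"tx":0,"ty":0,"tz":40,"ax":0,"ay":0,"az":0,"claw":0.05},
    {"tx":0,"ty":0,"tz":40,"ax":0,"ay":0,"az":0,"claw":0.4}
  ]
}}

```text
time_s: 33.95
tcp_pos: [0.6854, 0.1587, 0.1403]
eef_rot: [-179.9, -0.1, 171.7]
contact_force: [1.0, -0.0, 0.7]
gripper_width: 0.0503
```

Request:
{"fn": "step_arm", "kwargs": {
  "increments": [
    {"tx":-36,"ty":-18.5,"tz":0,"ax":0,"ay":0,"az":-3.2,"claw":0.4},
    {"tx":-36,"ty":-18.5,"tz":0,"ax":0,"ay":0,"az":-3.2,"claw":0.4},
    {"tx":-36,"ty":-18.5,"tz":0,"ax":0,"ay":0,"az":-3.2,"claw":0.4},
    {"tx":-36,"ty":-18.5,"tz":0,"ax":0,"ay":0,"az":-3.2,"claw":0.4},
    {"tx":-36,"ty":-18.5,"tz":0,"ax":0,"ay":0,"az":-3.2,"claw":0.4},
    {"tx":0,"ty":0,"tz":0,"ax":0,"ay":0,"az":0,"claw":0.4},
    {"tx":0,"ty":0,"tz":0,"ax":0,"ay":0,"az":0,"claw":0.4}
  ]
}}

```text
time_s: 34.65
tcp_pos: [0.5062, 0.0666, 0.1413]
eef_rot: [179.9, 0.1, 155.8]
contact_force: [0.9, 0.2, 0.2]
gripper_width: 0.0615
```

```bash
python3 objs.py
```

```text
scene
   (0.5988, -0.2479, 58, 13, 143, 45)
   (0.5058, 0.0672, 62, 44, 113, 409)
   (0.432, -0.0018, 63, 42, 79, 453)
 tub [(0.6692, -0.1839, 39, 18), (0.6123, -0.2277, 34, 25)]
 bin [(0.6772, 0.1551, 46, 28)]
side
   (0.5065, 0.0659, 63, 42, 113, 340)
   (0.4316, -0.0032, 62, 43, 78, 454)
 tub [(0.6487, -0.1962, 100, 78)]
 bin []
```

Request:
{"fn": "step_arm", "kwargs": {
  "increments": [
    {"tx":0,"ty":0,"tz":-45,"ax":0,"ay":0,"az":0,"claw":0.4},
    {"tx":0,"ty":0,"tz":-45,"ax":0,"ay":0,"az":0,"claw":0.4},
    {"tx":0,"ty":0,"tz":-40,"ax":0,"ay":0,"az":0,"claw":0.4},
    {"tx":0,"ty":0,"tz":-14,"ax":0,"ay":0,"az":0,"claw":0.4},
    {"tx":0,"ty":0,"tz":0,"ax":0,"ay":0,"az":0,"claw":-1},
    {"tx":0,"ty":0,"tz":0,"ax":0,"ay":0,"az":0,"claw":-1},
    {"tx":0,"ty":0,"tz":0,"ax":0,"ay":0,"az":0,"claw":-1},
    {"tx":0,"ty":0,"tz":0,"ax":0,"ay":0,"az":0,"claw":-1},
    {"tx":0,"ty":0,"tz":0,"ax":0,"ay":0,"az":0,"claw":-1},
    {"tx":0,"ty":0,"tz":0,"ax":0,"ay":0,"az":0,"claw":-1},
    {"tx":0,"ty":0,"tz":0,"ax":0,"ay":0,"az":0,"claw":-1}
  ],
  "newtons": 20
}}

```text
time_s: 35.85
tcp_pos: [0.5032, 0.0656, -0.0064]
eef_rot: [-179.7, -0.3, 155.8]
contact_force: [-8.0, 0.5, -3.0]
gripper_width: 0.0364
```

Request:
{"fn": "step_arm", "kwargs": {
  "increments": [
    {"tx":0,"ty":0,"tz":10,"ax":0,"ay":0,"az":0,"claw":-1},
    {"tx":0,"ty":0,"tz":35,"ax":0,"ay":0,"az":0,"claw":-1},
    {"tx":0,"ty":0,"tz":45,"ax":0,"ay":0,"az":0,"claw":-1},
    {"tx":0,"ty":0,"tz":45,"ax":0,"ay":0,"az":0,"claw":-1},
    {"tx":0,"ty":0,"tz":9,"ax":0,"ay":0,"az":0,"claw":-1},
    {"tx":0,"ty":0,"tz":0,"ax":0,"ay":0,"az":0,"claw":-1}
  ]
}}

```text
time_s: 36.45
tcp_pos: [0.5079, 0.0676, 0.1413]
eef_rot: [179.8, 0.1, 155.8]
contact_force: [-0.4, -1.2, -1.2]
gripper_width: 0.0358
```

Request:
{"fn": "step_arm", "kwargs": {
  "increments": [
    {"tx":29,"ty":25.5,"tz":0,"ax":0,"ay":0,"az":4,"claw":-1},
    {"tx":29,"ty":25.5,"tz":0,"ax":0,"ay":0,"az":4,"claw":-1},
    {"tx":29,"ty":25.5,"tz":0,"ax":0,"ay":0,"az":4,"claw":-1},
    {"tx":28,"ty":26,"tz":0,"ax":0,"ay":0,"az":4,"claw":-1},
    {"tx":0,"ty":0,"tz":0,"ax":0,"ay":0,"az":0,"claw":-1},
    {"tx":0,"ty":0,"tz":0,"ax":0,"ay":0,"az":0,"claw":-1}
  ]
}}

```text
time_s: 37.05
tcp_pos: [0.6204, 0.1693, 0.136]
eef_rot: [-179.8, -0.2, 171.7]
contact_force: [-0.7, -0.3, -1.0]
gripper_width: 0.0359
```

Request:
{"fn": "step_arm", "kwargs": {
  "increments": [
    {"tx":0,"ty":0,"tz":-40,"ax":0,"ay":0,"az":0,"claw":-1},
    {"tx":0,"ty":0,"tz":-40,"ax":0,"ay":0,"az":0,"claw":-1},
    {"tx":0,"ty":0,"tz":0,"ax":0,"ay":0,"az":0,"claw":-1},
    {"tx":0,"ty":0,"tz":0,"ax":0,"ay":0,"az":0,"claw":0.05},
    {"tx":0,"ty":0,"tz":0,"ax":0,"ay":0,"az":0,"claw":0.05},
    {"tx":0,"ty":0,"tz":0,"ax":0,"ay":0,"az":0,"claw":0.05},
    {"tx":0,"ty":0,"tz":0,"ax":0,"ay":0,"az":0,"claw":0.05},
    {"tx":0,"ty":0,"tz":40,"ax":0,"ay":0,"az":0,"claw":0.05},
    {"tx":0,"ty":0,"tz":40,"ax":0,"ay":0,"az":0,"claw":0.4}
  ]
}}

```text
time_s: 37.95
tcp_pos: [0.6205, 0.1687, 0.1405]
eef_rot: [-179.9, -0.1, 171.7]
contact_force: [1.8, 0.3, 0.8]
gripper_width: 0.0496
```

Request:
{"fn": "step_arm", "kwargs": {
  "increments": [
    {"tx":-31.5,"ty":-28.6,"tz":0,"ax":0,"ay":0,"az":3.2,"claw":0.4},
    {"tx":-31.5,"ty":-28.6,"tz":0,"ax":0,"ay":0,"az":3.2,"claw":0.4},
    {"tx":-31.5,"ty":-28.6,"tz":0,"ax":0,"ay":0,"az":3.2,"claw":0.4},
    {"tx":-31.5,"ty":-28.6,"tz":0,"ax":0,"ay":0,"az":3.2,"claw":0.4},
    {"tx":-31.5,"ty":-28.6,"tz":0,"ax":0,"ay":0,"az":3.2,"claw":0.4},
    {"tx":-31.5,"ty":-28.6,"tz":0,"ax":0,"ay":0,"az":3,"claw":0.4},
    {"tx":0,"ty":0,"tz":0,"ax":0,"ay":0,"az":0,"claw":0.4},
    {"tx":0,"ty":0,"tz":0,"ax":0,"ay":0,"az":0,"claw":0.4}
  ]
}}

```text
time_s: 38.75
tcp_pos: [0.4322, -0.0028, 0.141]
eef_rot: [180.0, 0.2, -169.3]
contact_force: [0.7, 0.1, 1.8]
gripper_width: 0.0609
```

```bash
python3 objs.py
```

```text
scene
   (0.6013, -0.2492, 58, 16, 146, 53)
   (0.4334, -0.0019, 68, 41, 79, 468)
 tub [(0.6658, -0.1848, 45, 19), (0.613, -0.228, 28, 22)]
 bin [(0.6512, 0.1564, 100, 30)]
side
   (0.4318, -0.0025, 62, 42, 83, 448)
 tub [(0.6486, -0.1964, 98, 78)]
 bin []
```

Request:
{"fn": "step_arm", "kwargs": {
  "increments": [
    {"tx":0,"ty":0,"tz":-45,"ax":0,"ay":0,"az":0,"claw":0.4},
    {"tx":0,"ty":0,"tz":-45,"ax":0,"ay":0,"az":0,"claw":0.4},
    {"tx":0,"ty":0,"tz":-40,"ax":0,"ay":0,"az":0,"claw":0.4},
    {"tx":0,"ty":0,"tz":-14,"ax":0,"ay":0,"az":0,"claw":0.4},
    {"tx":0,"ty":0,"tz":0,"ax":0,"ay":0,"az":0,"claw":-1},
    {"tx":0,"ty":0,"tz":0,"ax":0,"ay":0,"az":0,"claw":-1},
    {"tx":0,"ty":0,"tz":0,"ax":0,"ay":0,"az":0,"claw":-1},
    {"tx":0,"ty":0,"tz":0,"ax":0,"ay":0,"az":0,"claw":-1},
    {"tx":0,"ty":0,"tz":0,"ax":0,"ay":0,"az":0,"claw":-1},
    {"tx":0,"ty":0,"tz":0,"ax":0,"ay":0,"az":0,"claw":-1},
    {"tx":0,"ty":0,"tz":0,"ax":0,"ay":0,"az":0,"claw":-1}
  ],
  "newtons": 20
}}

```text
time_s: 39.95
tcp_pos: [0.4332, -0.002, -0.0032]
eef_rot: [180.0, 0.2, -169.2]
contact_force: [-0.9, 1.6, 8.2]
gripper_width: 0.0355
```

Request:
{"fn": "step_arm", "kwargs": {
  "increments": [
    {"tx":0,"ty":0,"tz":10,"ax":0,"ay":0,"az":0,"claw":-1},
    {"tx":0,"ty":0,"tz":35,"ax":0,"ay":0,"az":0,"claw":-1},
    {"tx":0,"ty":0,"tz":45,"ax":0,"ay":0,"az":0,"claw":-1},
    {"tx":0,"ty":0,"tz":45,"ax":0,"ay":0,"az":0,"claw":-1},
    {"tx":0,"ty":0,"tz":9,"ax":0,"ay":0,"az":0,"claw":-1},
    {"tx":0,"ty":0,"tz":0,"ax":0,"ay":0,"az":0,"claw":-1}
  ]
}}

```text
time_s: 40.55
tcp_pos: [0.433, -0.0021, 0.142]
eef_rot: [179.9, 0.3, -169.3]
contact_force: [-0.3, -0.0, -1.2]
gripper_width: 0.0356
```

Request:
{"fn": "step_arm", "kwargs": {
  "increments": [
    {"tx":31.7,"ty":24,"tz":0,"ax":0,"ay":0,"az":-2.7,"claw":-1},
    {"tx":31.7,"ty":24,"tz":0,"ax":0,"ay":0,"az":-2.7,"claw":-1},
    {"tx":31.7,"ty":24,"tz":0,"ax":0,"ay":0,"az":-2.7,"claw":-1},
    {"tx":31.7,"ty":24,"tz":0,"ax":0,"ay":0,"az":-2.7,"claw":-1},
    {"tx":31.7,"ty":24,"tz":0,"ax":0,"ay":0,"az":-2.7,"claw":-1},
    {"tx":31.7,"ty":24,"tz":0,"ax":0,"ay":0,"az":-2.7,"claw":-1},
    {"tx":31.7,"ty":23,"tz":0,"ax":0,"ay":0,"az":-2.7,"claw":-1},
    {"tx":0,"ty":0,"tz":0,"ax":0,"ay":0,"az":0,"claw":-1},
    {"tx":0,"ty":0,"tz":0,"ax":0,"ay":0,"az":0,"claw":-1}
  ]
}}

```text
time_s: 41.45
tcp_pos: [0.6529, 0.1643, 0.1364]
eef_rot: [-179.9, -0.2, 171.9]
contact_force: [-0.6, -0.0, -0.5]
gripper_width: 0.036
```

Request:
{"fn": "step_arm", "kwargs": {
  "increments": [
    {"tx":0,"ty":0,"tz":-40,"ax":0,"ay":0,"az":0,"claw":-1},
    {"tx":0,"ty":0,"tz":-40,"ax":0,"ay":0,"az":0,"claw":-1},
    {"tx":0,"ty":0,"tz":0,"ax":0,"ay":0,"az":0,"claw":-1},
    {"tx":0,"ty":0,"tz":0,"ax":0,"ay":0,"az":0,"claw":0.05},
    {"tx":0,"ty":0,"tz":0,"ax":0,"ay":0,"az":0,"claw":0.05},
    {"tx":0,"ty":0,"tz":0,"ax":0,"ay":0,"az":0,"claw":0.05},
    {"tx":0,"ty":0,"tz":0,"ax":0,"ay":0,"az":0,"claw":0.05},
    {"tx":0,"ty":0,"tz":40,"ax":0,"ay":0,"az":0,"claw":0.05},
    {"tx":0,"ty":0,"tz":40,"ax":0,"ay":0,"az":0,"claw":0.05}
  ]
}}

```text
time_s: 42.35
tcp_pos: [0.6533, 0.1641, 0.1404]
eef_rot: [-179.9, -0.1, 171.8]
contact_force: [1.2, -0.2, 0.3]
gripper_width: 0.046
```

Request:
{"fn": "step_arm", "kwargs": {
  "increments": [
    {"tx":-32.5,"ty":30,"tz":0,"ax":0,"ay":0,"az":0,"claw":0},
    {"tx":-32.5,"ty":30,"tz":0,"ax":0,"ay":0,"az":0,"claw":0},
    {"tx":-32.5,"ty":30,"tz":0,"ax":0,"ay":0,"az":0,"claw":0},
    {"tx":-32.5,"ty":30,"tz":0,"ax":0,"ay":0,"az":0,"claw":0},
    {"tx":-32.5,"ty":30,"tz":0,"ax":0,"ay":0,"az":0,"claw":0},
    {"tx":-32.5,"ty":30,"tz":0,"ax":0,"ay":0,"az":0,"claw":0},
    {"tx":0,"ty":0,"tz":0,"ax":0,"ay":0,"az":0,"claw":0},
    {"tx":0,"ty":0,"tz":0,"ax":0,"ay":0,"az":0,"claw":0}
  ]
}}

```text
time_s: 43.15
tcp_pos: [0.4584, 0.3456, 0.1408]
eef_rot: [179.9, 0.0, 172.0]
contact_force: [-0.2, -0.4, 0.8]
gripper_width: 0.0439
```

Run:
```python
from m import *
print(r.get_state()['tcp_pos'])
for n in('scene','side','wrist'):
    c=cap(n,'l_'+n); im=c['image']; p=cloud(c); P=p.reshape(-1,3)
    d=np.hypot(p[...,0]-.459,p[...,1]-.346)
    m=((im.min(2)>150)&(d<.1)&(p[...,2]<.03)).astype(np.uint8)
    a=P[(d.ravel()<.09)&(P[:,2]>.006)&(P[:,2]<.02)]; e=comps(a,k=5)
    k=P[(d.ravel()<.03)&(P[:,2]>.034)&(P[:,2]<.044)]
    print(n,'disc',[q[:4] for q in e],'knob',len(k),comps(k,amin=5) and comps(k,amin=5)[0][:4], k.mean(0).round(4) if len(k) else '')
    a=P[(np.hypot(P[:,0]-.6545,P[:,1]-.1648)<.05)&(P[:,2]<.09)]; print(' bin zmax',np.sort(a[:,2])[-5:] if len(a) else '')
s=cv2.imread('pics/l_scene.png'); t=cv2.imread('pics/l_side.png')
cv2.imwrite('pics/b4.png',np.hstack([cv2.resize(s[210:300,290:400],(440,360)),cv2.resize(t[140:230,290:380],(360,360))]))
```

```text
[0.45836748 0.34564605 0.14075076]
scene disc [(0.448, 0.3477, 151, 128)] knob 50 (0.4605, 0.3465, 23, 22) [0.4613 0.3472 0.0377]
 bin zmax [0.05546306 0.05571386 0.05586503 0.05604264 0.05664894]
side disc [(0.4616, 0.3457, 152, 150)] knob 23 (0.461, 0.345, 22, 18) [0.4605 0.3437 0.0382]
 bin zmax [0.05673032 0.05686186 0.05734452 0.05942056 0.08379803]
wrist disc [(0.4602, 0.3468, 150, 148)] knob 408 (0.461, 0.347, 22, 22) [0.4601 0.3468 0.0389]
 bin zmax
```

View pics/b4.png

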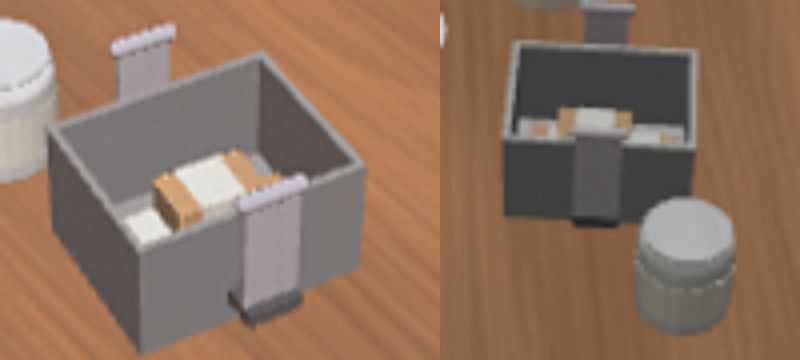

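All three cartons are neatly in the bin (two flat, one on top at crop px (205,185)). The lid is at (0.4605, 0.3465). Grasp the knob next.

Request:
{"fn": "step_arm", "kwargs": {
  "increments": [
    {"tx":2,"ty":1,"tz":-45,"ax":0,"ay":0,"az":0,"claw":0},
    {"tx":0,"ty":0,"tz":-45,"ax":0,"ay":0,"az":0,"claw":0},
    {"tx":0,"ty":0,"tz":-30,"ax":0,"ay":0,"az":0,"claw":0},
    {"tx":0,"ty":0,"tz":-15,"ax":0,"ay":0,"az":0,"claw":0},
    {"tx":0,"ty":0,"tz":0,"ax":0,"ay":0,"az":0,"claw":0},
    {"tx":0,"ty":0,"tz":0,"ax":0,"ay":0,"az":0,"claw":-1},
    {"tx":0,"ty":0,"tz":0,"ax":0,"ay":0,"az":0,"claw":-1},
    {"tx":0,"ty":0,"tz":0,"ax":0,"ay":0,"az":0,"claw":-1},
    {"tx":0,"ty":0,"tz":0,"ax":0,"ay":0,"az":0,"claw":-1},
    {"tx":0,"ty":0,"tz":0,"ax":0,"ay":0,"az":0,"claw":-1},
    {"tx":0,"ty":0,"tz":0,"ax":0,"ay":0,"az":0,"claw":-1},
    {"tx":0,"ty":0,"tz":0,"ax":0,"ay":0,"az":0,"claw":-1}
  ],
  "newtons": 35
}}

```text
time_s: 44.5
tcp_pos: [0.4615, 0.3459, 0.0058]
eef_rot: [179.9, 0.1, 171.9]
contact_force: [0.4, -1.2, 7.5]
gripper_width: 0.0214
```

Request:
{"fn": "step_arm", "kwargs": {
  "increments": [
    {"tx":0,"ty":0,"tz":10,"ax":0,"ay":0,"az":0,"claw":-1},
    {"tx":0,"ty":0,"tz":30,"ax":0,"ay":0,"az":0,"claw":-1},
    {"tx":0,"ty":0,"tz":40,"ax":0,"ay":0,"az":0,"claw":-1},
    {"tx":0,"ty":0,"tz":40,"ax":0,"ay":0,"az":0,"claw":-1},
    {"tx":0,"ty":0,"tz":20,"ax":0,"ay":0,"az":0,"claw":-1},
    {"tx":0,"ty":0,"tz":0,"ax":0,"ay":0,"az":0,"claw":-1},
    {"tx":0,"ty":0,"tz":0,"ax":0,"ay":0,"az":0,"claw":-1}
  ]
}}

```text
time_s: 45.2
tcp_pos: [0.4606, 0.3455, 0.1452]
eef_rot: [179.9, -0.0, 171.8]
contact_force: [0.1, -0.7, -1.8]
gripper_width: 0.0213
```

Request:
{"fn": "step_arm", "kwargs": {
  "increments": [
    {"tx":10,"ty":-25,"tz":0,"ax":0,"ay":0,"az":0,"claw":-1},
    {"tx":13,"ty":-40,"tz":0,"ax":0,"ay":0,"az":0,"claw":-1},
    {"tx":13,"ty":-40,"tz":0,"ax":0,"ay":0,"az":0,"claw":-1},
    {"tx":13,"ty":-40,"tz":0,"ax":0,"ay":0,"az":0,"claw":-1},
    {"tx":13,"ty":-40,"tz":0,"ax":0,"ay":0,"az":0,"claw":-1},
    {"tx":13,"ty":-40,"tz":0,"ax":0,"ay":0,"az":0,"claw":-1},
    {"tx":13,"ty":-40,"tz":0,"ax":0,"ay":0,"az":0,"claw":-1},
    {"tx":13,"ty":-40,"tz":0,"ax":0,"ay":0,"az":0,"claw":-1},
    {"tx":13,"ty":-40,"tz":0,"ax":0,"ay":0,"az":0,"claw":-1},
    {"tx":13,"ty":-40,"tz":0,"ax":0,"ay":0,"az":0,"claw":-1},
    {"tx":13,"ty":-40,"tz":0,"ax":0,"ay":0,"az":0,"claw":-1},
    {"tx":13,"ty":-40,"tz":0,"ax":0,"ay":0,"az":0,"claw":-1}
  ]
}}

```text
time_s: 46.4
tcp_pos: [0.6132, -0.1212, 0.1429]
eef_rot: [-180.0, -0.2, 171.8]
contact_force: [0.8, 0.9, -0.9]
gripper_width: 0.0211
```

Request:
{"fn": "step_arm", "kwargs": {
  "increments": [
    {"tx":13,"ty":-40,"tz":0,"ax":0,"ay":0,"az":0,"claw":-1},
    {"tx":13,"ty":-40,"tz":0,"ax":0,"ay":0,"az":0,"claw":-1},
    {"tx":10,"ty":-12,"tz":0,"ax":0,"ay":0,"az":0,"claw":-1},
    {"tx":0,"ty":0,"tz":0,"ax":0,"ay":0,"az":0,"claw":-1},
    {"tx":0,"ty":0,"tz":0,"ax":0,"ay":0,"az":0,"claw":-1},
    {"tx":0,"ty":0,"tz":0,"ax":0,"ay":0,"az":0,"claw":-1}
  ]
}}

```text
time_s: 47.0
tcp_pos: [0.6492, -0.2107, 0.1437]
eef_rot: [180.0, -0.1, 171.9]
contact_force: [0.5, 0.1, -0.7]
gripper_width: 0.021
```

Run:
```python
from m import *
s=r.get_state(); print(s['tcp_pos'],s['eef_rot'],s['gripper_width'])
for n in('scene','side'):
    c=cap(n); P=cloud(c).reshape(-1,3)
    a=P[(np.hypot(P[:,0]-.65,P[:,1]+.211)<.1)&(P[:,2]>.145)&(P[:,2]<.157)]; print(n,'lid',[q[:4] for q in comps(a,k=7)])
    a=P[(np.hypot(P[:,0]-.65,P[:,1]+.211)<.09)&(P[:,2]>.08)&(P[:,2]<.09)]; print('tub',len(a),circ(a,.069))
    z=P[(np.hypot(P[:,0]-.65,P[:,1]+.211)<.075)&(P[:,2]>.125)&(P[:,2]<.17)]
    A=np.c_[z[:,:2],np.ones(len(z))]; f=np.linalg.lstsq(A,z[:,2],rcond=None)[0]; print('plane',f, 'z at c',f@[.65,-.211,1])
```

```text
[ 0.64918215 -0.21065164  0.1437379 ] [ 1.79991724e+02 -1.02202578e-01  1.71873576e+02] 0.0210173132309203
scene lid [(0.6532, -0.2033, 147, 138)]
tub 153 (array([ 0.6502, -0.2095,  0.0686]), np.float64(0.0012))
plane [-0.00457424 -0.0049126   0.15103389] z at c 0.1490971884147925
side lid [(0.646, -0.2172, 148, 136)]
tub 159 (array([ 0.6498, -0.2123,  0.0684]), np.float64(0.0011))
plane [-0.00401345 -0.00047517  0.15122093] z at c 0.14871245358990426
```

Lid is level and centred over the tub (lid (0.6496,-0.2103), tub (0.650,-0.211)). Lower it 59 mm.

Request:
{"fn": "step_arm", "kwargs": {
  "increments": [
    {"tx":0,"ty":0,"tz":-20,"ax":0,"ay":0,"az":0,"claw":-1},
    {"tx":0,"ty":0,"tz":-18,"ax":0,"ay":0,"az":0,"claw":-1},
    {"tx":0,"ty":0,"tz":-10,"ax":0,"ay":0,"az":0,"claw":-1},
    {"tx":0,"ty":0,"tz":-5,"ax":0,"ay":0,"az":0,"claw":-1},
    {"tx":0,"ty":0,"tz":-4,"ax":0,"ay":0,"az":0,"claw":-1},
    {"tx":0,"ty":0,"tz":0,"ax":0,"ay":0,"az":0,"claw":-1}
  ]
}}

```text
time_s: 47.7
tcp_pos: [0.6501, -0.2114, 0.0878]
eef_rot: [-180.0, 0.0, 171.9]
contact_force: [-0.2, 1.3, -0.4]
gripper_width: 0.0211
```

Request:
{"fn": "step_arm", "kwargs": {
  "increments": [
    {"tx":0,"ty":0,"tz":-1.5,"ax":0,"ay":0,"az":0,"claw":-1},
    {"tx":0,"ty":0,"tz":0,"ax":0,"ay":0,"az":0,"claw":-1}
  ]
}}

```text
time_s: 47.9
tcp_pos: [0.6502, -0.2116, 0.0866]
eef_rot: [180.0, 0.0, 171.8]
contact_force: [0.2, -0.4, -1.4]
gripper_width: 0.0212
```

Release (2 mm above the rim), retreat and check.

Request:
{"fn": "step_arm", "kwargs": {
  "increments": [
    {"tx":0,"ty":0,"tz":-1,"ax":0,"ay":0,"az":0,"claw":-1},
    {"tx":0,"ty":0,"tz":0,"ax":0,"ay":0,"az":0,"claw":-1},
    {"tx":0,"ty":0,"tz":0,"ax":0,"ay":0,"az":0,"claw":-0.1},
    {"tx":0,"ty":0,"tz":0,"ax":0,"ay":0,"az":0,"claw":-0.1},
    {"tx":0,"ty":0,"tz":0,"ax":0,"ay":0,"az":0,"claw":-0.1},
    {"tx":0,"ty":0,"tz":0,"ax":0,"ay":0,"az":0,"claw":-0.1},
    {"tx":0,"ty":0,"tz":0,"ax":0,"ay":0,"az":0,"claw":-0.1},
    {"tx":0,"ty":0,"tz":40,"ax":0,"ay":0,"az":0,"claw":-0.1},
    {"tx":0,"ty":0,"tz":40,"ax":0,"ay":0,"az":0,"claw":-0.1},
    {"tx":0,"ty":0,"tz":0,"ax":0,"ay":0,"az":0,"claw":-0.1}
  ]
}}

```text
time_s: 48.9
tcp_pos: [0.6534, -0.2125, 0.172]
eef_rot: [-179.9, 0.6, 171.9]
contact_force: [0.3, -0.5, -0.1]
gripper_width: 0.0394
```

```bash
cat > lid.py <<'E'
from m import *
for n in('scene','side'):
    c=cap(n,'d_'+n); P=cloud(c).reshape(-1,3); d=np.hypot(P[:,0]-.65,P[:,1]+.211)
    a=P[(d<.1)&(P[:,2]>.084)&(P[:,2]<.1)]; print(n,'lid',[q[:4] for q in comps(a,k=7)])
    z=P[(d<.07)&(d>.02)&(P[:,2]>.07)&(P[:,2]<.11)]
    A=np.c_[z[:,:2],np.ones(len(z))]; f=np.linalg.lstsq(A,z[:,2],rcond=None)[0]; print('tilt',f[:2], 'z top',f@[.65,-.211,1])
    k=P[(d<.03)&(P[:,2]>.112)&(P[:,2]<.125)]; print('knob',k.mean(0) if len(k) else '')
    a=P[(abs(P[:,0]-.4525)<.04)&(abs(P[:,1]+.347)<.1)&(P[:,2]>.014)&(P[:,2]<.026)]; print('rail',[q[:5] for q in comps(a,k=5)],cv2.minAreaRect(a[:,:2].astype(np.float32)*1000))
E
python3 lid.py
```

```text
scene lid [(0.6499, -0.21, 151, 150)]
tilt [-0.02891552 -0.03914167] z top 0.08871687288732025
knob [ 0.64927984 -0.20805392  0.11658372]
rail [(0.4522, -0.3447, 158, 34, 175)] ((452.4745178222656, -343.85748291015625), (32.3065071105957, 155.70794677734375), 4.982552528381348)
side lid [(0.6455, -0.2219, 149, 132)]
tilt [-0.00012136  0.01871622] z top 0.08937638191970379
knob [ 0.64842729 -0.21244382  0.11700677]
rail [(0.452, -0.3471, 155, 27, 177)] ((452.42108154296875, -346.5885009765625), (23.999191284179688, 152.8163299560547), 3.9069583415985107)
```

Request:
{"fn": "step_arm", "kwargs": {
  "increments": [
    {"tx":-16.5,"ty":-11.2,"tz":0,"ax":0,"ay":0,"az":8.5,"claw":-0.1},
    {"tx":-16.5,"ty":-11.2,"tz":0,"ax":0,"ay":0,"az":8.5,"claw":-0.1},
    {"tx":-16.5,"ty":-11.2,"tz":0,"ax":0,"ay":0,"az":8.5,"claw":-0.1},
    {"tx":-16.5,"ty":-11.2,"tz":0,"ax":0,"ay":0,"az":8.5,"claw":-0.1},
    {"tx":-16.5,"ty":-11.2,"tz":0,"ax":0,"ay":0,"az":8.5,"claw":-0.1},
    {"tx":-16.5,"ty":-11.2,"tz":0,"ax":0,"ay":0,"az":8.5,"claw":-0.1},
    {"tx":-16.5,"ty":-11.2,"tz":0,"ax":0,"ay":0,"az":8.5,"claw":-0.1},
    {"tx":-16.5,"ty":-11.2,"tz":0,"ax":0,"ay":0,"az":8.5,"claw":-0.1},
    {"tx":-16.5,"ty":-11.2,"tz":0,"ax":0,"ay":0,"az":8.5,"claw":-0.1},
    {"tx":-16.5,"ty":-11.2,"tz":0,"ax":0,"ay":0,"az":8.5,"claw":-0.1},
    {"tx":-16.5,"ty":-11.2,"tz":0,"ax":0,"ay":0,"az":8.5,"claw":-0.1},
    {"tx":-16.5,"ty":-11.2,"tz":0,"ax":0,"ay":0,"az":8.5,"claw":-0.1}
  ]
}}

```text
time_s: 50.2
tcp_pos: [0.4505, -0.3459, 0.1638]
eef_rot: [179.9, 0.1, -85.8]
contact_force: [-0.5, -0.4, 0.4]
gripper_width: 0.0394
```

Request:
{"fn": "step_arm", "kwargs": {
  "increments": [
    {"tx":0,"ty":0,"tz":-50,"ax":0,"ay":0,"az":0,"claw":-0.1},
    {"tx":0,"ty":0,"tz":-30,"ax":0,"ay":0,"az":0,"claw":-0.1},
    {"tx":0,"ty":0,"tz":0,"ax":0,"ay":0,"az":0,"claw":-0.1},
    {"tx":0,"ty":0,"tz":0,"ax":0,"ay":0,"az":0,"claw":-0.1}
  ]
}}

```text
time_s: 50.6
tcp_pos: [0.4516, -0.346, 0.0848]
eef_rot: [179.9, 0.0, -86.1]
contact_force: [1.7, -0.5, 1.0]
gripper_width: 0.0392
```

```bash
python3 lid.py
python3 - <<'E'
from h import *
s=r.get_state(); print(s['tcp_pos'],s['eef_rot'],s['joints'].round(1))
c=cap('wrist'); P=cloud(c).reshape(-1,3)
a=P[(abs(P[:,0]-.4525)<.04)&(abs(P[:,1]+.347)<.1)&(P[:,2]>.014)&(P[:,2]<.026)]; print('rail',len(a),cv2.minAreaRect(a[:,:2].astype(np.float32)*1000))
E
```

```text
scene lid [(0.6497, -0.2084, 151, 147)]
tilt [-0.02153705 -0.03898084] z top 0.08886701704104012
knob [ 0.64922034 -0.20763233  0.11689764]
rail [(0.4524, -0.3468, 158, 33, 177)] ((452.3694763183594, -346.24078369140625), (31.443622589111328, 156.18179321289062), 2.8899288177490234)
side lid [(0.6486, -0.2102, 150, 149)]
tilt [0.00173866 0.01666114] z top 0.08922579843370361
knob [ 0.64850803 -0.21245832  0.11753251]
rail [(0.452, -0.3471, 153, 27, 177)] ((452.41778564453125, -347.1088562011719), (23.928665161132812, 151.64576721191406), 3.9131338596343994)
[ 0.45308944 -0.3463665   0.08662564] [-1.79908291e+02 -6.85921740e-02 -8.61217819e+01] [-17.7  17.4 -22.4   0.  -50.1  21.6]
rail 4373 ((454.253662109375, -359.736328125), (24.031986236572266, 122.86065673828125), 4.059023380279541)
```

Request:
{"fn": "step_arm", "kwargs": {
  "increments": [
    {"tx":0,"ty":-1,"tz":-45,"ax":0,"ay":0,"az":0,"claw":-0.1},
    {"tx":0,"ty":0,"tz":-35,"ax":0,"ay":0,"az":0,"claw":-0.1},
    {"tx":0,"ty":0,"tz":-12,"ax":0,"ay":0,"az":0,"claw":-0.1},
    {"tx":0,"ty":0,"tz":0,"ax":0,"ay":0,"az":0,"claw":-0.1},
    {"tx":0,"ty":0,"tz":0,"ax":0,"ay":0,"az":0,"claw":-1},
    {"tx":0,"ty":0,"tz":0,"ax":0,"ay":0,"az":0,"claw":-1},
    {"tx":0,"ty":0,"tz":0,"ax":0,"ay":0,"az":0,"claw":-1},
    {"tx":0,"ty":0,"tz":0,"ax":0,"ay":0,"az":0,"claw":-1},
    {"tx":0,"ty":0,"tz":0,"ax":0,"ay":0,"az":0,"claw":-1},
    {"tx":0,"ty":0,"tz":0,"ax":0,"ay":0,"az":0,"claw":-1}
  ],
  "newtons": 60
}}

```text
time_s: 51.75
tcp_pos: [0.4531, -0.3474, -0.005]
eef_rot: [-179.9, -0.1, -86.1]
contact_force: [-0.4, 0.6, 7.4]
gripper_width: 0.0229
```

Request:
{"fn": "step_arm", "kwargs": {
  "increments": [
    {"tx":0,"ty":0,"tz":10,"ax":0,"ay":0,"az":0,"claw":-1},
    {"tx":0,"ty":0,"tz":30,"ax":0,"ay":0,"az":0,"claw":-1},
    {"tx":0,"ty":0,"tz":45,"ax":0,"ay":0,"az":0,"claw":-1},
    {"tx":0,"ty":0,"tz":45,"ax":0,"ay":0,"az":0,"claw":-1},
    {"tx":0,"ty":0,"tz":20,"ax":0,"ay":0,"az":0,"claw":-1},
    {"tx":0,"ty":0,"tz":0,"ax":0,"ay":0,"az":0,"claw":-1},
    {"tx":0,"ty":0,"tz":0,"ax":0,"ay":0,"az":0,"claw":-1}
  ],
  "newtons": 60
}}

```text
time_s: 52.45
tcp_pos: [0.4518, -0.3467, 0.1439]
eef_rot: [-179.9, -0.0, -86.2]
contact_force: [-0.7, 0.3, -2.8]
gripper_width: 0.0233
```

Request:
{"fn": "step_arm", "kwargs": {
  "increments": [
    {"tx":10,"ty":25,"tz":0,"ax":0,"ay":0,"az":-1,"claw":-1},
    {"tx":15.5,"ty":39,"tz":0,"ax":0,"ay":0,"az":-1,"claw":-1},
    {"tx":15.5,"ty":39,"tz":0,"ax":0,"ay":0,"az":-1,"claw":-1},
    {"tx":15.5,"ty":39,"tz":0,"ax":0,"ay":0,"az":-1,"claw":-1},
    {"tx":15.5,"ty":39,"tz":0,"ax":0,"ay":0,"az":-1,"claw":-1},
    {"tx":15.5,"ty":39,"tz":0,"ax":0,"ay":0,"az":-1,"claw":-1},
    {"tx":15.5,"ty":39,"tz":0,"ax":0,"ay":0,"az":-1,"claw":-1},
    {"tx":15.5,"ty":39,"tz":0,"ax":0,"ay":0,"az":-1,"claw":-1},
    {"tx":15.5,"ty":39,"tz":0,"ax":0,"ay":0,"az":-1,"claw":-1},
    {"tx":15.5,"ty":39,"tz":0,"ax":0,"ay":0,"az":-1,"claw":-1},
    {"tx":15.5,"ty":39,"tz":0,"ax":0,"ay":0,"az":-1,"claw":-1},
    {"tx":15.5,"ty":39,"tz":0,"ax":0,"ay":0,"az":-0.7,"claw":-1}
  ],
  "newtons": 60
}}

```text
time_s: 53.65
tcp_pos: [0.6318, 0.1084, 0.1414]
eef_rot: [179.8, -0.1, -97.9]
contact_force: [0.9, -0.8, -1.2]
gripper_width: 0.0236
```

Request:
{"fn": "step_arm", "kwargs": {
  "increments": [
    {"tx":15.5,"ty":39,"tz":0,"ax":0,"ay":0,"az":0,"claw":-1},
    {"tx":6.5,"ty":18.5,"tz":0,"ax":0,"ay":0,"az":0,"claw":-1},
    {"tx":0,"ty":0,"tz":0,"ax":0,"ay":0,"az":0,"claw":-1},
    {"tx":0,"ty":0,"tz":0,"ax":0,"ay":0,"az":0,"claw":-1},
    {"tx":0,"ty":0,"tz":0,"ax":0,"ay":0,"az":0,"claw":-1}
  ]
}}

```text
time_s: 54.15
tcp_pos: [0.6537, 0.1634, 0.1425]
eef_rot: [179.9, -0.1, -97.9]
contact_force: [-0.7, -0.5, -0.9]
gripper_width: 0.0235
```

```bash
cat > rail.py <<'E'
from h import *
import sys
zt=float(sys.argv[1])
s=r.get_state(); print(s['tcp_pos'].round(4),s['eef_rot'].round(2),s['gripper_width'],s['contact_force'].round(1))
R=np.radians(82.2); ey=np.array([np.cos(R),np.sin(R)]); ex=np.array([ey[1],-ey[0]]); C=np.array([.6545,.1648])
for n in('scene','side','wrist'):
    c=cap(n,'r_'+n); P=cloud(c).reshape(-1,3); q=np.c_[(P[:,:2]-C)@ex,(P[:,:2]-C)@ey,P[:,2]]
    a=q[(abs(q[:,0])<.03)&(abs(q[:,1])<.1)&(abs(q[:,2]-zt)<.005)]
    if len(a)<10: print(n,len(a)); continue
    print(n,len(a),'x %.4f..%.4f'%tuple(np.percentile(a[:,0],[3,97])),'y %.4f..%.4f'%(a[:,1].min(),a[:,1].max()),'dx/dy,dz/dy',np.polyfit(a[:,1],a[:,0],1)[0].round(3),np.polyfit(a[:,1],a[:,2],1)[0].round(3),'z',np.median(a[:,2]).round(4))
    for s in(1,-1):
        k=q[(abs(q[:,0])<.025)&(abs(q[:,1]-s*.076)<.014)&(q[:,2]>.108)&(q[:,2]<.118)]
        if len(k): print('   clip',s,len(k),k.mean(0).round(4),k[:,1].min().round(4),k[:,1].max().round(4))
E
python3 rail.py .168
```

```text
[0.6537 0.1634 0.1425] [ 1.7992e+02 -5.0000e-02 -9.7900e+01] 0.02350588778588164 [-0.7 -0.5 -0.9]
scene 372 x -0.0226..0.0248 y -0.0248..0.0765 dx/dy,dz/dy 0.033 -0.014 z 0.1671
   clip 1 76 [0.0013 0.0785 0.1125] 0.0713 0.084
   clip -1 47 [ 0.0084 -0.075   0.1124] -0.0802 -0.069
side 246 x -0.0206..0.0161 y -0.0805..0.0770 dx/dy,dz/dy 0.006 0.005 z 0.1674
   clip -1 41 [ 0.0012 -0.0791  0.1127] -0.0863 -0.0725
wrist 8751 x -0.0113..0.0123 y -0.0754..0.0346 dx/dy,dz/dy 0.001 0.008 z 0.1686
   clip 1 86 [0.0021 0.0733 0.1125] 0.0712 0.0763
   clip -1 702 [ 0.0024 -0.0783  0.1142] -0.0819 -0.0719
```

Rail measured in the bin frame: x +0.5 mm, y −0.4 mm, yaw within 0.1°, noses at ±72 mm. Good to press.

Request:
{"fn": "step_arm", "kwargs": {
  "increments": [
    {"tx":0,"ty":0,"tz":-15,"ax":0,"ay":0,"az":0,"claw":-1},
    {"tx":0,"ty":0,"tz":-15,"ax":0,"ay":0,"az":0,"claw":-1},
    {"tx":0,"ty":0,"tz":-5,"ax":0,"ay":0,"az":0,"claw":-1},
    {"tx":0,"ty":0,"tz":0,"ax":0,"ay":0,"az":0,"claw":-1},
    {"tx":0,"ty":0,"tz":0,"ax":0,"ay":0,"az":0,"claw":-1}
  ],
  "newtons": 60
}}

```text
time_s: 54.8
tcp_pos: [0.6545, 0.1645, 0.1079]
eef_rot: [180.0, -0.0, -97.9]
contact_force: [0.1, 0.2, -0.9]
gripper_width: 0.0232
```

Request:
{"fn": "step_arm", "kwargs": {
  "increments": [
    {"tx":0,"ty":0,"tz":-4,"ax":0,"ay":0,"az":0,"claw":-1},
    {"tx":0,"ty":0,"tz":-4,"ax":0,"ay":0,"az":0,"claw":-1},
    {"tx":0,"ty":0,"tz":-4,"ax":0,"ay":0,"az":0,"claw":-1},
    {"tx":0,"ty":0,"tz":0,"ax":0,"ay":0,"az":0,"claw":-1}
  ]
}}

```text
time_s: 55.2
tcp_pos: [0.6549, 0.1646, 0.0964]
eef_rot: [-179.9, 0.0, -97.8]
contact_force: [1.2, -1.1, -0.6]
gripper_width: 0.0233
```

Request:
{"fn": "step_arm", "kwargs": {
  "increments": [
    {"tx":0,"ty":0,"tz":-4,"ax":0,"ay":0,"az":0,"claw":-1},
    {"tx":0,"ty":0,"tz":-4,"ax":0,"ay":0,"az":0,"claw":-1},
    {"tx":0,"ty":0,"tz":0,"ax":0,"ay":0,"az":0,"claw":-1}
  ]
}}

```text
time_s: 55.5
tcp_pos: [0.6544, 0.1645, 0.0877]
eef_rot: [180.0, -0.0, -97.9]
contact_force: [1.5, -0.3, -0.8]
gripper_width: 0.0233
```

```bash
python3 rail.py .113
python3 - <<'E'
import cv2,numpy as np
s=cv2.imread('pics/r_scene.png'); t=cv2.imread('pics/r_wrist.png')
cv2.imwrite('pics/c1.png',np.hstack([cv2.resize(s[200:300,290:400],(396,360)),cv2.resize(t[100:350,120:520],(400,360))]))
E
```

```text
[0.6544 0.1645 0.0877] [ 1.7999e+02 -1.0000e-02 -9.7860e+01] 0.02334087654037478 [ 1.5 -0.3 -0.8]
scene 424 x -0.0190..0.0255 y -0.0187..0.0869 dx/dy,dz/dy 0.012 -0.007 z 0.1127
   clip 1 126 [0.0005 0.0774 0.1126] 0.0628 0.0869
side 278 x -0.0182..0.0210 y -0.0872..0.0790 dx/dy,dz/dy -0.006 -0.004 z 0.1125
   clip 1 22 [-0.      0.0729  0.1122] 0.0627 0.079
   clip -1 65 [ 0.0006 -0.0774  0.1131] -0.0872 -0.0623
wrist 10847 x -0.0156..0.0187 y -0.0845..0.0357 dx/dy,dz/dy -0.008 -0.003 z 0.1133
   clip -1 3463 [ 0.0014 -0.0749  0.1136] -0.0845 -0.062
```

View pics/c1.png

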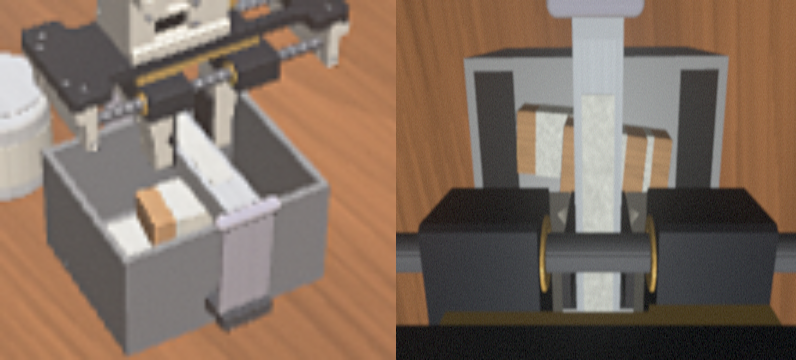

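The rail sits between the noses, with one end under the near clip at crop px (245,215). Continue pressing.

Request:
{"fn": "step_arm", "kwargs": {
  "increments": [
    {"tx":0,"ty":0,"tz":-3,"ax":0,"ay":0,"az":0,"claw":-1},
    {"tx":0,"ty":0,"tz":-3,"ax":0,"ay":0,"az":0,"claw":-1},
    {"tx":0,"ty":0,"tz":0,"ax":0,"ay":0,"az":0,"claw":-1}
  ]
}}

```text
time_s: 55.95
tcp_pos: [0.6536, 0.1643, 0.081]
eef_rot: [179.9, -0.0, -97.9]
contact_force: [1.6, -1.0, -3.0]
gripper_width: 0.0234
```

Request:
{"fn": "step_arm", "kwargs": {
  "increments": [
    {"tx":0,"ty":0,"tz":-2,"ax":0,"ay":0,"az":0,"claw":-1},
    {"tx":0,"ty":0,"tz":0,"ax":0,"ay":0,"az":0,"claw":-1}
  ]
}}

```text
time_s: 56.15
tcp_pos: [0.6543, 0.1647, 0.0801]
eef_rot: [180.0, -0.0, -97.9]
contact_force: [-1.2, 0.0, -1.5]
gripper_width: 0.023
```

Request:
{"fn": "step_arm", "kwargs": {
  "increments": [
    {"tx":0,"ty":0,"tz":-1,"ax":0,"ay":0,"az":0,"claw":-1},
    {"tx":0,"ty":0,"tz":0,"ax":0,"ay":0,"az":0,"claw":-1}
  ]
}}

```text
time_s: 56.35
tcp_pos: [0.6544, 0.1647, 0.08]
eef_rot: [-180.0, 0.0, -97.8]
contact_force: [-3.1, 0.5, 5.4]
gripper_width: 0.0236
```

```bash
python3 rail.py .105
```

```text
[0.6544 0.1647 0.08  ] [-1.7999e+02  1.0000e-02 -9.7840e+01] 0.02361259293445373 [-3.1  0.5  5.4]
scene 328 x -0.0175..0.0262 y -0.0212..0.0820 dx/dy,dz/dy 0.008 -0.006 z 0.1048
   clip 1 80 [0.0012 0.0786 0.1125] 0.0699 0.0845
side 244 x -0.0177..0.0157 y -0.0848..0.0791 dx/dy,dz/dy -0.004 0.003 z 0.1049
   clip 1 1 [-0.0075  0.0707  0.1082] 0.0707 0.0707
   clip -1 41 [ 0.0006 -0.0789  0.1129] -0.0844 -0.0655
wrist 8518 x -0.0113..0.0124 y -0.0820..0.0359 dx/dy,dz/dy 0.001 0.006 z 0.1055
   clip -1 2293 [ 0.0017 -0.0768  0.1143] -0.082 -0.0722
```

Rail top at 105 mm, clip noses back at ±72 mm, resting contact at 5 N. Release and retreat.

Request:
{"fn": "step_arm", "kwargs": {
  "increments": [
    {"tx":0,"ty":0,"tz":-0.5,"ax":0,"ay":0,"az":0,"claw":-1},
    {"tx":0,"ty":0,"tz":0,"ax":0,"ay":0,"az":0,"claw":-0.1},
    {"tx":0,"ty":0,"tz":0,"ax":0,"ay":0,"az":0,"claw":-0.1},
    {"tx":0,"ty":0,"tz":0,"ax":0,"ay":0,"az":0,"claw":-0.1},
    {"tx":0,"ty":0,"tz":0,"ax":0,"ay":0,"az":0,"claw":-0.1},
    {"tx":0,"ty":0,"tz":10,"ax":0,"ay":0,"az":0,"claw":-0.1},
    {"tx":0,"ty":0,"tz":40,"ax":0,"ay":0,"az":0,"claw":-0.1},
    {"tx":0,"ty":0,"tz":45,"ax":0,"ay":0,"az":0,"claw":-0.1},
    {"tx":-20,"ty":0,"tz":40,"ax":0,"ay":0,"az":0,"claw":-0.1},
    {"tx":-40,"ty":0,"tz":20,"ax":0,"ay":0,"az":0,"claw":-0.1},
    {"tx":-40,"ty":0,"tz":0,"ax":0,"ay":0,"az":0,"claw":-0.1},
    {"tx":0,"ty":0,"tz":0,"ax":0,"ay":0,"az":0,"claw":-0.1}
  ]
}}

```text
time_s: 57.7
tcp_pos: [0.5511, 0.1643, 0.2362]
eef_rot: [-179.9, 0.2, -97.8]
contact_force: [0.3, 1.0, -0.6]
gripper_width: 0.0396
```

```bash
python3 rail.py .105; python3 lid.py
python3 - <<'E'
import cv2,numpy as np
s=cv2.imread('pics/d_scene.png'); t=cv2.imread('pics/d_side.png')
cv2.imwrite('pics/e1.png',np.hstack([cv2.resize(s[130:350,210:480],(400,326)),cv2.resize(t[90:310,250:400],(272,400))[:326]]))
E
```

```text
[0.5511 0.1643 0.2362] [-1.7991e+02  1.5000e-01 -9.7810e+01] 0.03962898084669589 [ 0.3  1.  -0.6]
scene 501 x -0.0125..0.0137 y -0.0808..0.0830 dx/dy,dz/dy 0.004 0.002 z 0.1047
   clip 1 79 [0.0008 0.0789 0.1126] 0.0717 0.0841
   clip -1 65 [ 0.0016 -0.0751  0.1126] -0.0822 -0.0699
side 251 x -0.0131..0.0118 y -0.0840..0.0803 dx/dy,dz/dy -0.003 0.002 z 0.1048
   clip 1 34 [-0.0003  0.0747  0.1126] 0.067 0.0809
   clip -1 43 [ 0.0008 -0.0789  0.1126] -0.0843 -0.0723
wrist 2440 x -0.0112..0.0120 y -0.0729..0.0322 dx/dy,dz/dy -0.002 0.006 z 0.1056
   clip -1 505 [ 0.001  -0.0768  0.1142] -0.0814 -0.072
scene lid [(0.648, -0.209, 154, 148)]
tilt [-0.02654586 -0.04111629] z top 0.08886239735178258
knob [ 0.64883194 -0.20820891  0.11654146]
rail [] ((0.0, 0.0), (0.0, 0.0), 0.0)
side lid [(0.6485, -0.2095, 152, 148)]
tilt [-0.00215644  0.01165762] z top 0.08943975442793929
knob [ 0.64824785 -0.21182963  0.11712521]
rail [] ((0.0, 0.0), (0.0, 0.0), 0.0)
```

View pics/e1.png

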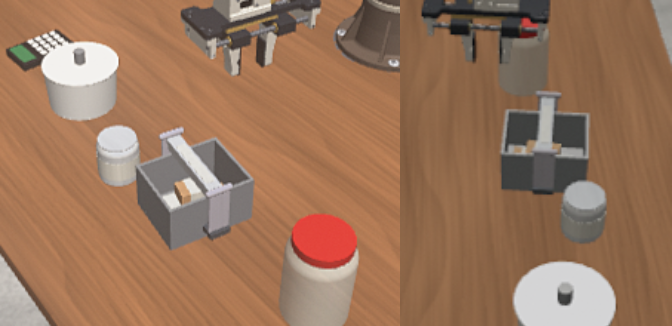

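Run:
```python
from h import *
for n in('scene','side'):
    P=cloud(cap(n)).reshape(-1,3); d=np.hypot(P[:,0]-.649,P[:,1]+.21)
    z=P[(d<.058)&(d>.022)&(abs(P[:,2]-.09)<.008)]
    # sector means avoid the knob's shadowed pixels
    A=np.c_[z[:,:2]-[.649,-.21],np.ones(len(z))]
    for _ in range(3):
        f=np.linalg.lstsq(A,z[:,2],rcond=None)[0]; e=abs(z[:,2]-A@f); k=e<.003; A,z=A[k],z[k]
    print(n,len(z),f)
```

```text
scene 541 [0.00484175 0.00152188 0.08987453]
side 907 [-0.00015669 -0.00091848  0.08959551]
```

Lid is level (<0.005 rad) with its top at 89.7 mm, so its origin is at about 84.7 mm. Handing in.

Run:
```python
from plant import r
print(r.close_job(), r.get_state()['time_s'])
```

```text
the job is handed in; nothing more can be done
the job is handed in; nothing more can be done
```

All four tins are in the round tub with its lid on, all three cartons are in the square bin, and the price rail is snapped home under both clips. I handed the job in at about 58 s of the 208 s allowed; no verdict is reported.

**Last checks:**
- **Rail:** its top is at 105 mm, about 0.5 mm off centre along the bin's x and under 1° off in yaw. It is level to about 0.006 rad, and the clip noses are back at ±72 mm. The y offset (about −0.4 mm) was measured in the grip before pressing.
- **Lid:** it is about 2 mm off the tub's centre, with its underside at about 84.7 mm and a tilt under 0.005 rad. An earlier, looser fit gave up to 0.04 rad with the two cameras disagreeing; restricting it to the inner disc brought them into agreement.
- **Cartons:** seen in the bin, with tops at 57–59 mm.
- **Tins:** they lie tilted on one another, tops at 75 mm or less before the lid went on.
- **Other objects:** the calculator, milk can and jar look untouched in the last picture. I did not measure their positions again.

**What went wrong on the way:**
- **Height reading:** the reported tool height is about 30 mm below the real one, so my first two grasps of a tin closed on air. I measured the offset by touching the tin's top and corrected every later move.
- **Hard presses:** that touch reached 43 N at the fingertips. A nudge meant to settle the fourth tin reached 66 N at the wrist and barely moved it. Only the fingers pressed, and both stayed below the 120 N wrist limit.

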